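# Sort left-hand and right-hand angle brackets into the sloping bins

## Robot

A 7-joint arm with a two-finger parallel gripper is mounted at the origin on the work surface. World frame = base frame: x ahead of the robot, y to its left, z up, the work surface at z = 0. Lengths are in m, angles in rad, forces in N, time in s.
With the tool pointing down it reaches from about 0.425 to 0.825 m from the base axis. Payload 3.6 kg.
Tool frame: the origin (TCP) lies on the centre line of the jaws, within the pads' length; the fingertips stand 25 mm ahead of it and the grasp point (between the pads) lies 6 mm ahead of it (arm.tip_extent is the distance from the TCP to the fingertips, in m); z points along the fingers, y is the line along which they close (so a half turn about z gives the same grasp; the last joint's range is limited). The gripper opens to 85 mm and grips with 20 to 120 N. Pads are 22 mm wide; open, the fingers measure 114 mm over their backs; the gripper's body (76 mm by 85 mm) begins 54 mm behind the grasp point. The pads swing forward as they close: fully open they stand 13 mm farther back than shut.
Start: joints at [-1.232, 0.615, -0.013, 1.423, 0.008, 1.103, -0.04], TCP at [0.232, 0.607, 0.256] pointing down, gripper open.
Joint ranges: [-3.12, 3.12], [-0.3, 2.06], [-1.34, 1.32], [0.26, 2.42], [-1.36, 4.5], [0.01, 1.98], [-2.84, 2.84]. Speed limits (rad/s): [2.79, 2.79, 3.14, 3.14, 3.14, 3.14, 3.14].

## Interface

Orientations are given as a rotation vector (axis times angle).
In Python, from cell import telemetry, get_image, calibration, workorder, masks_of, arm gives the robot as it stands.
- The arm moves only by the tool servo_tool, never from a script. Its argument "motion" is a list of rows, each an object of numbers: "x", "y", "z": the shift along the tool's x, y, z normalised to -1 to 1, where 1 is 0.03 m; "roll": the turn about the tool's z normalised to -1 to 1, where 1 is 4 degrees. A call has 1 to 20 rows; each row shifts and turns the commanded pose from where the row before left it, along the tool's axes as they then stand; what a row does not reach is not made up. A row lasts 1/10 s, in which the tool goes at most 50 mm and 8.59 degrees, less where a joint would pass 70% of its speed; a pose out of reach is approached as far as the arm can. A call with a number of a shift or a turn outside -1 to 1 is refused whole. A call with a gripper value outside its range is refused whole. "grip" is the gripper command: -1 is shut, 1 is fully open, values between are in proportion, set as the call begins (left out, the last holds). The fingers move at their own pace and stop on an object; the grip force is fixed at half the most. Time passes only in rows, so rows that do not move let the fingers close. It gives the time, the measured TCP pose, the force, the opening and the grip force at its end, in the units of the state.
- telemetry.observe(): the state, without advancing time (a new reading comes with each control period).
- get_image(name): name is "side" or "top" or "wrist"; returns (picture, depth): 400x640x3 uint8, red, green, blue; 400x640 float32, m along the optical axis (not along the pixel's ray), 0 where there is no reading.
- calibration(name): a dict with "vfov" (degrees; the focal length in pixels is half the picture's height over the tangent of half this angle, whatever the lens; pixels are square), "cx", "cy" (the principal point, pixels), "rvec" (rotation vector, rad) and "tvec" (3), from world to camera coordinates, as OpenCV has them. Camera axes: x right, y down, z forward; pixel columns grow to the right and rows downward; lengths in m; the calibration is good to about 2 mm. The wrist camera is an equidistant fisheye: a pixel r from the principal point sees the ray r / f radians off the axis. A picture is of the moment at which its call begins: read the wrist's pose just before it. calibration takes no time and is no camera call; for the wrist camera it gives the pose at the moment of the call.
- workorder.job_done(): hands the job in; it is judged then, once.
Trained networks look in the newest picture that a camera, given by its name, has taken for a name from the list of things; names that differ only in an ending like _2 or _b are one class to them, and where a whole thing is asked for, a point or a joint stands for the part that bears it (a point fixed in the world has none). Each returns a list of dicts, best first, with "p" (0 to 1); they miss things now and then, are a little off and sometimes report something else, mostly with a low value. They report only what shows in the picture. A call takes as long as a camera call.
- masks_of(name, camera): "mask" (400x640 bool, what is visible of it) and "rect" ([left, top, width, height] in pixels, round what is visible of it).
The state is a dict: "time_s": time; "qpos": joint angles; "qvel": joint speeds; "joint_efforts": joint torques, N m; "eef_pos": TCP position; "ee_rot": TCP orientation; "contact_force": force on the tool from outside, world axes, zero at the start; "ft_torque": the same for the moment, N m; "finger_gap": opening from 0.0 (shut) to 1.0 (fully open); "grasp_force": force on a finger pad.
Only numpy, scipy, OpenCV 4.12 (cv2) and the standard library are available. Lean on these libraries where they do the work, as an engineer would, in place of code of your own. Each camera call takes 0.05 s, during which the arm holds its last target. There are 200 camera calls.

## Task

Sort the three loose grey steel angle brackets by their hand: left-hand ones into the sloping bin on your left, right-hand ones into the sloping bin on your right (a bracket is left-hand if, with its short foot pointing towards you and the tall plate standing up, the welded gusset is at the left end). Set each one down gently, standing with its foot flat on the bin's sloping floor and its tall plate to the uphill side; do not drop it or let it flop over. Leave the socket, wrench and spring clamp that lie around them where they are.

Things in the scene. Friction and masses are not known exactly. Their poses are not given: they have to be found in the camera images.
- left_bracket_a: Left-hand angle bracket, grey steel, 0.6 kg, 8 mm thick, standing on its foot on the bench, any yaw. Foot 90 x 45 mm, upright 65 mm high along the foot's back edge. Origin: underside of the foot, mid-length, below the middle of the upright. x along the length (-45 to +45 mm), y to the foot's free edge (upright -4 to +4 mm, foot to +41 mm), z up. Weight centred at y 9, z 23 mm
- left_bracket_a_grip (a point): point in the upright of left_bracket_a, mid-length, mid-thickness, 57 mm above the foot's underside and 8 mm below the top edge: grip here across the 8 mm (along the bracket's y). The upright is a bare plate there; the nearest other metal is the gusset, 37 mm away at one end, and the foot, 49 mm below
- left_bracket_a_gusset (a point): middle of the triangular gusset (8 mm plate, 50 mm high, from the upright to near the foot's edge) that closes one end of left_bracket_a: the +x end. With the foot towards you and the upright standing, the gusset is at the left end: left-hand
- left_bracket_b: Left-hand angle bracket, grey steel, 0.6 kg, 8 mm thick, standing on its foot on the bench, any yaw. Foot 90 x 45 mm, upright 65 mm high along the foot's back edge. Origin: underside of the foot, mid-length, below the middle of the upright. x along the length (-45 to +45 mm), y to the foot's free edge (upright -4 to +4 mm, foot to +41 mm), z up. Weight centred at y 9, z 23 mm
- left_bracket_b_grip (a point): point in the upright of left_bracket_b, mid-length, mid-thickness, 57 mm above the foot's underside and 8 mm below the top edge: grip here across the 8 mm (along the bracket's y). The upright is a bare plate there; the nearest other metal is the gusset, 37 mm away at one end, and the foot, 49 mm below
- left_bracket_b_gusset (a point): middle of the triangular gusset (8 mm plate, 50 mm high, from the upright to near the foot's edge) that closes one end of left_bracket_b: the +x end. With the foot towards you and the upright standing, the gusset is at the left end: left-hand
- right_bracket: Right-hand angle bracket, grey steel, 0.6 kg, 8 mm thick, standing on its foot on the bench, any yaw. Foot 90 x 45 mm, upright 65 mm high along the foot's back edge. Origin: underside of the foot, mid-length, below the middle of the upright. x along the length (-45 to +45 mm), y to the foot's free edge (upright -4 to +4 mm, foot to +41 mm), z up. Weight centred at y 9, z 23 mm
- right_bracket_grip (a point): point in the upright of right_bracket, mid-length, mid-thickness, 57 mm above the foot's underside and 8 mm below the top edge: grip here across the 8 mm (along the bracket's y). The upright is a bare plate there; the nearest other metal is the gusset, 37 mm away at one end, and the foot, 49 mm below
- right_bracket_gusset (a point): middle of the triangular gusset (8 mm plate, 50 mm high, from the upright to near the foot's edge) that closes one end of right_bracket: the -x end. With the foot towards you and the upright standing, the gusset is at the right end: right-hand
- left_bin: the left-hand bin on the robot's left (positive y): fixed open blue tray, floor sloping 30 degrees down towards the middle of the bench. Origin: centre of the inner floor's surface, 72 mm above the bench. x up the slope (outward), y across, z square to the floor, upward. Inner floor 150 mm (x) by 240 mm (y); walls 4 mm thick, along z: low lip 34 mm, back 80 mm, sides rising from 34 to 80 mm
- left_bin_lip (a point): middle of the foot of the left bin's low lip, on the inner floor at x = -75 mm of the bin. Steel may creep slowly down the floor as far as this lip. A bracket stands safely on the slope with its upright uphill and its foot pointing to the lip; set the other way round it may tip over
- right_bin: the right-hand bin on the robot's right (negative y): fixed open blue tray, floor sloping 30 degrees down towards the middle of the bench. Origin: centre of the inner floor's surface, 72 mm above the bench. x up the slope (outward), y across, z square to the floor, upward. Inner floor 150 mm (x) by 240 mm (y); walls 4 mm thick, along z: low lip 34 mm, back 80 mm, sides rising from 34 to 80 mm
- right_bin_lip (a point): middle of the foot of the right bin's low lip, on the inner floor at x = -75 mm of the bin. Steel may creep slowly down the floor as far as this lip. A bracket stands safely on the slope with its upright uphill and its foot pointing to the lip; set the other way round it may tip over
- socket: loose steel wrench socket standing on end among the brackets, 33 mm diameter, 40 mm high; origin: centre of its underside; to be left alone
- wrench: loose steel wrench lying flat, 200 mm long along its x; origin: underside, mid-length; to be left alone
- spring_clamp: loose rusty spring clamp lying flat, about 120 mm long along its x, 75 mm wide, 26 mm high; origin: underside, at its pivot; to be left alone

How it is judged:
At the end, for the whole second after the job is handed in: Both left-hand brackets in the left bin, the right-hand one in the right bin: origin inside the walls, within 10 mm of the floor, foot flat on the slope (z axes within 0.15 rad), upright uphill (y axis over 1.9 rad from straight up), released, at rest (0.02 m/s) (x of left_bracket_a in the frame of left_bin between -0.075 and 0.075 m and y of left_bracket_a in the frame of left_bin between -0.12 and 0.12 m and z of left_bracket_a in the frame of left_bin between -0.01 and 0.01 m and angle between the z axis of each of left_bracket_a, left_bracket_b and the z axis of left_bin, either way round below 0.15 rad and angle between each of left_bracket_a, left_bracket_b, right_bracket's own y axis and vertical above 1.9 rad and linear speed of each of left_bracket_a, left_bracket_b, right_bracket below 0.02 m/s and x of left_bracket_b in the frame of left_bin between -0.075 and 0.075 m and y of left_bracket_b in the frame of left_bin between -0.12 and 0.12 m and z of left_bracket_b in the frame of left_bin between -0.01 and 0.01 m and x of right_bracket in the frame of right_bin between -0.075 and 0.075 m and y of right_bracket in the frame of right_bin between -0.12 and 0.12 m and z of right_bracket in the frame of right_bin between -0.01 and 0.01 m and angle between the z axis of right_bracket and the z axis of right_bin, either way round below 0.15 rad); the robot touches nothing.
It fails at once if left bracket a was dropped or let flop into its bin instead of being set down (faster than 0.6 m/s or 6 rad/s within 30 mm of the bin's floor) (x of left_bracket_a in the frame of left_bin between -0.075 and 0.075 m and y of left_bracket_a in the frame of left_bin between -0.12 and 0.12 m and z of left_bracket_a in the frame of left_bin between -0.01 and 0.03 m and (linear speed of left_bracket_a above 0.6 m/s or angular speed of left_bracket_a above 6 rad/s)).
It fails at once if left bracket b was dropped or let flop into its bin instead of being set down (faster than 0.6 m/s or 6 rad/s within 30 mm of the bin's floor) (x of left_bracket_b in the frame of left_bin between -0.075 and 0.075 m and y of left_bracket_b in the frame of left_bin between -0.12 and 0.12 m and z of left_bracket_b in the frame of left_bin between -0.01 and 0.03 m and (linear speed of left_bracket_b above 0.6 m/s or angular speed of left_bracket_b above 6 rad/s)).
It fails at once if right bracket was dropped or let flop into its bin instead of being set down (faster than 0.6 m/s or 6 rad/s within 30 mm of the bin's floor) (x of right_bracket in the frame of right_bin between -0.075 and 0.075 m and y of right_bracket in the frame of right_bin between -0.12 and 0.12 m and z of right_bracket in the frame of right_bin between -0.01 and 0.03 m and (linear speed of right_bracket above 0.6 m/s or angular speed of right_bracket above 6 rad/s)).
It fails at once if the socket, the wrench or the spring clamp was moved by more than 30 mm (distance of any of socket, wrench, spring_clamp from where it was at the start of the episode above 0.03 m).
It also fails if it takes over 72 s, if anything falls off the work surface, if the arm or the gripper's body presses on something with over 40 N, if the wrist force passes 120 N, or if a joint passes its speed limit or range.

## Working session

There is one attempt and no reset: what is moved stays moved. The work goes in short steps, Python scripts to look and compute and a tool call to move; the robot and the scene stay as the last step left them, time stands still between calls to the robot, and variables do not carry over. Pictures are saved under pics/ and viewed, at most 10 in all, crops included, and the job is handed in when it is done.

Besides the shell and the picture viewer there is one more tool, called as name([rows], argument=value, ...), one row to a line, values as JSON. servo_tool: Moves the arm, as the interface text tells. Scaled input: -1 to 1 covers 0.03 m each way for a shift and 4 degrees each way for a turn. Its arguments: {"type":"object","properties":{"motion":{"type":"array","items":{"type":"object","properties":{"x":{"type":"number"},"y":{"type":"number"},"z":{"type":"number"},"roll":{"type":"number"}}}},"grip":{"type":"number"}},"required":["motion"]}

```bash
mkdir -p pics; cat > h.py <<'E'
import numpy as np,cv2
from cell import telemetry,get_image,calibration,workorder,masks_of,arm
from scipy.spatial.transform import Rotation as R
def cloud(cam,c,d,m=None):
    f=d.shape[0]/2/np.tan(np.radians(c['vfov'])/2)
    v,u=np.nonzero((d>0)&(m if m is not None else True))
    z=d[v,u]; a=(u-c['cx'])/f; b=(v-c['cy'])/f
    if cam=='wrist':
        r=np.hypot(a,b); k=np.where(r>1e-9,np.tan(r)/np.maximum(r,1e-9),1); a,b=a*k,b*k
    P=np.c_[a*z,b*z,z]
    return (P-np.array(c['tvec']))@R.from_rotvec(c['rvec']).as_matrix(),u,v
def save(n,i): cv2.imwrite(f'pics/{n}.png',i[...,::-1])
E
python3 - <<'E'
from h import *
s=telemetry.observe();print(s['time_s'],s['eef_pos'],s['ee_rot'],s['finger_gap'])
out={}
for cam in('top','side'):
    i,d=get_image(cam);c=calibration(cam);save(cam,i);print(cam,c)
    np.savez(f'{cam}.npz',i=i,d=d)
    for n in['left_bracket_a','right_bracket','left_bracket_a_gusset','right_bracket_gusset','left_bin','right_bin','socket','wrench','spring_clamp']:
        for k,r in enumerate(masks_of(n,cam)):
            if r['p']<.2: continue
            P,u,v=cloud(cam,c,d,r['mask']); out[f'{cam}_{n}_{k}']=r['mask']
            print(cam,n,round(r['p'],2),np.round(r['rect']),np.round(np.median(P,0),3) if len(P) else None,np.round(P[:,2].max(),3) if len(P) else '')
np.savez('masks.npz',**out)
E
```

```text
0.0 [0.23161306 0.60656346 0.25511453] [-0.56969949 -3.08901261  0.00409472] 0.9952017581438856
top {'vfov': 48.58877484930606, 'cx': 325.4899338578029, 'cy': 197.56527489324, 'rvec': array([ 2.14349753, -2.16471187,  0.07987741]), 'tvec': array([0.02351703, 0.53456233, 1.16381625])}
top left_bracket_a 0.96 [350. 205.  20.  36.] [ 0.472 -0.072  0.009] 0.069
top left_bracket_a 0.57 [321. 142.  18.  36.] [0.641 0.003 0.009] 0.07
top right_bracket 0.7 [282. 213.  28.  34.] [0.46  0.094 0.009] 0.069
top right_bracket 0.6 [320. 143.  23.  38.] [0.641 0.005 0.009] 0.07
top right_bracket 0.53 [325. 200.  15.  12.] [0.513 0.003 0.039] 0.045
top left_bracket_a_gusset 0.95 [320. 142.  20.  34.] [0.639 0.003 0.009] 0.07
top right_bracket_gusset 0.58 [282. 211.  35.  32.] [0.46  0.097 0.01 ] 0.07
top left_bin 0.86 [162. 126.  70. 111.] [0.57  0.354 0.073] 0.19
top left_bin 0.41 [350. 202.  19.  37.] [ 0.471 -0.072  0.009] 0.07
top right_bin 0.87 [424. 133.  78. 112.] [ 0.543 -0.343  0.072] 0.19
top socket 0.41 [326. 197.  11.  16.] [0.515 0.003 0.039] 0.045
top wrench 0.71 [365.  86.  20.  72.] 
[... 809 characters left out ...]
0.069
side right_bracket_gusset 0.83 [297. 249.  42.  22.] [0.449 0.112 0.04 ] 0.068
side left_bin 0.69 [ 99. 261. 177. 134.] [0.562 0.357 0.109] 0.187
side right_bin 0.75 [312.  44. 122. 108.] [ 0.54  -0.359  0.086] 0.188
side right_bin 0.43 [324. 178.  48.  43.] [ 0.472 -0.082  0.018] 0.068
side socket 0.67 [306. 202.  15.  26.] [0.513 0.011 0.029] 0.042
side socket 0.38 [324. 173.  49.  46.] [ 0.471 -0.082  0.017] 0.068
side wrench 0.94 [225. 135.  67.  30.] [ 0.755 -0.116  0.007] 0.012
side wrench 0.69 [101. 259. 183. 133.] [0.562 0.356 0.108] 0.187
side spring_clamp 0.6 [312. 280.  47.  70.] [0.349 0.195 0.019] 0.029
side spring_clamp 0.46 [309. 202.  10.  25.] [0.513 0.011 0.029] 0.042
```

View pics/top.png

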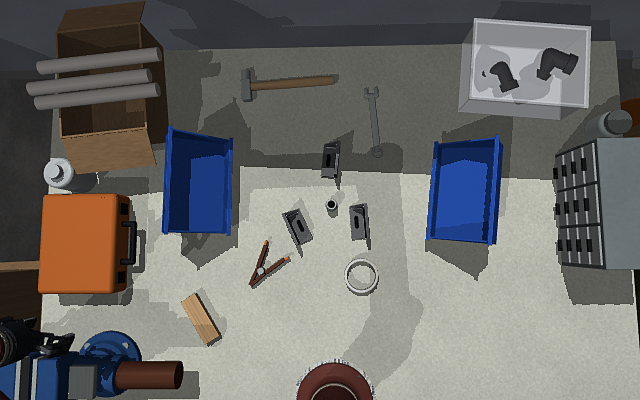

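View pics/side.png

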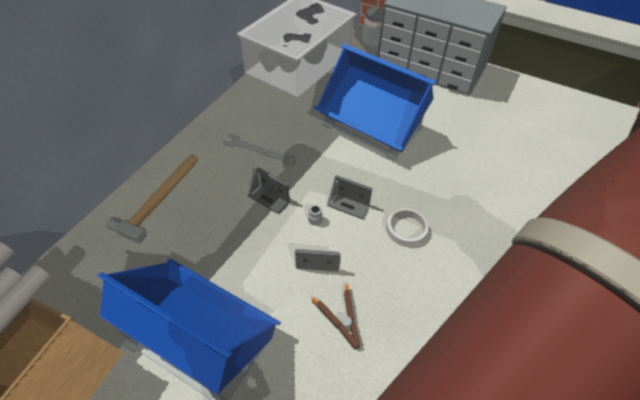

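```bash
python3 - <<'E'
from h import *
Pt=[]; lab=[]
C={}
for cam in('top','side'):
    z=np.load(cam+'.npz'); C[cam],u,v=cloud(cam,calibration(cam),z['d'])
seeds={'A':(.64,0),'B':(.47,-.075),'C':(.46,.095)}
for n,s in seeds.items():
    for cam in C:
        P=C[cam]; P=P[(np.hypot(*(P[:,:2]-s).T)<.075)]
        if n!='B': P=P[np.hypot(P[:,0]-.513,P[:,1]-.006)>.03]
        else: P=P[np.hypot(P[:,0]-.513,P[:,1]-.006)>.03]
        T=P[P[:,2]>.058]; F=P[(P[:,2]>.005)&(P[:,2]<.013)]; G=P[(P[:,2]>.015)&(P[:,2]<.055)]
        (cx,cy),(w,h),a=cv2.minAreaRect(T[:,:2].astype(np.float32)*1000)
        ax=R.from_euler('z',a+(0 if w>h else 90),degrees=True).apply([1,0,0])[:2]
        c=np.array([cx,cy])/1000; yv=np.array([-ax[1],ax[0]])
        f=np.median(F[:,:2],0)-c
        if f@yv<0: yv=-yv
        xv=np.array([yv[1],-yv[0]])
        q=(G[:,:2]-c)
        out=q[q@yv>.008]
        print(n,cam,'c',np.round(c,4),'size',round(w),round(h),'ytop',np.round(T[:,2].max(),3),'yaw_y',round(np.degrees(np.arctan2(yv[1],yv[0])),1),'foot',np.round(F[:,:2].mean(0)-c,3),len(F),'gusset x',np.round(np.median(out@xv),3) if len(out) else None,len(out),'x range',np.round([(q@xv).min(),(q@xv).max()],3) if len(q) else '')
for n,sg in(('left',1),('right',-1)):
    Q=[]
    for cam in C:
        P=C[cam];P=P[(np.abs(P[:,1]*sg-.352)<.035)&(np.abs(P[:,0]-.555)<.06)&(P[:,2]>.03)&(P[:,2]<.12)]
        c=P.mean(0);nrm=np.linalg.svd(P-c,full_matrices=False)[2][2];nrm*=np.sign(nrm[2])
        print(n,cam,len(P),np.round(c,4),'n',np.round(nrm,4),'tilt',round(np.degrees(np.arccos(nrm[2])),2),'updir yaw',round(np.degrees(np.arctan2(-nrm[1],-nrm[0])),2))
        A=C[cam];A=A[(np.abs(A[:,1]*sg-.35)<.16)&(np.abs(A[:,0]-.555)<.2)&(A[:,2]>.02)&(A[:,2]<.2)]
        up=np.r_[-nrm[:2],0];up/=np.linalg.norm(up);xb=np.cross(np.cross(nrm,up),nrm);yb=np.cross(nrm,xb)
        L=np.c_[(A-c)@xb,(A-c)@yb,(A-c)@nrm]
        fl=L[np.abs(L[:,2])<.004]; W=L[(L[:,2]>.012)&(L[:,2]<.09)]
        print('  floor x',np.round(np.percentile(fl[:,0],[.5,99.5]),3),'y',np.round(np.percentile(fl[:,1],[.5,99.5]),3),'walls x',np.round(np.percentile(W[:,0],[1,99]),3),'y',np.round(np.percentile(W[:,1],[1,99]),3))
        mid=[np.mean(np.percentile(W[:,1],[1,99])),]
        print('  origin guess(floor x mid,wall y mid)',np.round(c+xb*np.mean(np.percentile(fl[:,0],[.5,99.5]))+yb*mid[0],4))
i=np.load('top.npz')['i'][130:255,270:385]; save('crop',cv2.resize(i,None,fx=4.6,fy=4.6,interpolation=cv2.INTER_CUBIC))
E
```

```text
A top c [ 0.6373 -0.0131] size 8 88 ytop 0.07 yaw_y 83.6 foot [0.001 0.023] 356 gusset x 0.039 37 x range [-0.044  0.046]
A side c [ 0.6382 -0.0123] size 12 90 ytop 0.069 yaw_y 82.9 foot [-0.     0.021] 507 gusset x 0.04 85 x range [-0.045  0.046]
B top c [ 0.4717 -0.0881] size 89 9 ytop 0.07 yaw_y 94.6 foot [-0.005  0.022] 389 gusset x 0.041 34 x range [-0.044  0.045]
B side c [ 0.4724 -0.0885] size 91 11 ytop 0.068 yaw_y 93.4 foot [-0.005  0.021] 544 gusset x 0.039 84 x range [-0.045  0.045]
C top c [0.4511 0.1108] size 88 9 ytop 0.07 yaw_y -65.5 foot [ 0.008 -0.021] 411 gusset x -0.04 40 x range [-0.046  0.045]
C side c [0.4516 0.1112] size 89 11 ytop 0.068 yaw_y 115.4 foot [-0.001 -0.001] 94 gusset x None 0 x range [-0.045  0.044]
left top 1413 [0.5546 0.3526 0.0688] n [-0.0074 -0.504   0.8637] tilt 30.27 updir yaw 89.15
  floor x [-0.059  0.135] y [-0.141  0.09 ] walls x [-0.091  0.12 ] y [-0.151  0.111]
  origin guess(floor x mid,wall y mid) [0.5724 0.3806 0.0853]
left side 1248 [0.5534 0.3375 0.0601] n [-0.0072 -0.503   0.8642] tilt 30.2 updir yaw 89.18
  floor x [-0.046  0.155] y [-0.127  0.096] walls x [-0.053  0.131] y [-0.128  0.096]
  origin guess(floor x mid,wall y mid) [0.5676 0.378  0.0838]
right top 1472 [ 0.5545 -0.3527  0.0742] n [0.0579 0.4998 0.8642] tilt 30.21 updir yaw -96.61
  floor x [-0.07   0.063] y [-0.115  0.089] walls x [-0.078  0.07 ] y [-0.122  0.093]
  origin guess(floor x mid,wall y mid) [ 0.5426 -0.3488  0.0727]
right side 1323 [ 0.5537 -0.3521  0.0741] n [0.0593 0.5004 0.8637] tilt 30.26 updir yaw -96.76
  floor x [-0.071  0.062] y [-0.12   0.091] walls x [-0.077  0.07 ] y [-0.121  0.094]
  origin guess(floor x mid,wall y mid) [ 0.5425 -0.3472  0.072 ]
```

View pics/crop.png

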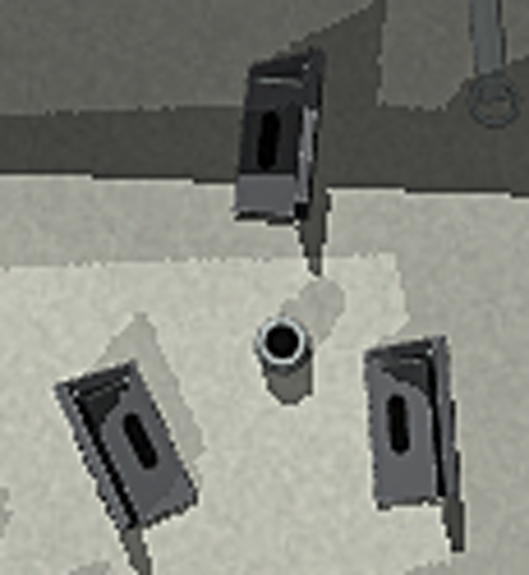

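```bash
cat >> h.py <<'E'
def pose(s=None):
    s=s or telemetry.observe(); m=R.from_rotvec(s['ee_rot']).as_matrix()
    return np.array(s['eef_pos']),np.degrees(np.arctan2(m[1,1],m[0,1]))
def plan(p,yaw,p1,yaw1,n):
    """n equal world steps; yaw1-yaw taken literally (tool-y yaw, degrees, CCW from above)"""
    d=(np.array(p1)-p)/n; a=(yaw1-yaw)/n; rows=[]
    for k in range(n):
        t=np.radians(yaw+a*k); y=np.array([np.cos(t),np.sin(t)]); x=np.array([-y[1],y[0]])
        r=dict(x=round(d[:2]@x/.03,3),y=round(d[:2]@y/.03,3),z=round(-d[2]/.03,3),roll=round(-a/4,3)); rows.append(r)
    print(str(rows).replace("'",'"').replace(' ','')); print('max',max(abs(v) for r in rows for v in r.values()))
E
python3 -c "
from h import *
p,y=pose();print(p,y,arm.tip_extent)
plan(p,y,[.6375,-.0128,.16],83.3,19)"
```

```text
[0.23184485 0.60719556 0.25629561] 69.10361568948755 0.025
[{"x":np.float64(-1.053),"y":np.float64(-0.762),"z":np.float64(0.169),"roll":np.float64(-0.187)},{"x":np.float64(-1.043),"y":np.float64(-0.776),"z":np.float64(0.169),"roll":np.float64(-0.187)},{"x":np.float64(-1.033),"y":np.float64(-0.79),"z":np.float64(0.169),"roll":np.float64(-0.187)},{"x":np.float64(-1.022),"y":np.float64(-0.803),"z":np.float64(0.169),"roll":np.float64(-0.187)},{"x":np.float64(-1.012),"y":np.float64(-0.816),"z":np.float64(0.169),"roll":np.float64(-0.187)},{"x":np.float64(-1.001),"y":np.float64(-0.829),"z":np.float64(0.169),"roll":np.float64(-0.187)},{"x":np.float64(-0.99),"y":np.float64(-0.842),"z":np.float64(0.169),"roll":np.float64(-0.187)},{"x":np.float64(-0.979),"y":np.float64(-0.855),"z":np.float64(0.169),"roll":np.float64(-0.187)},{"x":np.float64(-0.968),"y":np.float64(-0.868),"z":np.float64(0.169),"roll":np.float64(-0.187)},{"x":np.float64(-0.956),"y":np.float64(-0.88),"z":np.float64(0.169),"roll":np.float64(-0.187)},{"x":np.float64(-0.945),"y":np.float64(-0.893),"z":np.float64(0.169),"roll":np.float64(-0.187)},{"x":np.float64(-0.933),"y":np.float64(-0.905),"z":np.float64(0.169),"roll":np.float64(-0.187)},{"x":np.float64(-0.921),"y":np.float64(-0.917),"z":np.float64(0.169),"roll":np.float64(-0.187)},{"x":np.float64(-0.909),"y":np.float64(-0.929),"z":np.float64(0.169),"roll":np.float64(-0.187)},{"x":np.float64(-0.897),"y":np.float64(-0.941),"z":np.float64(0.169),"roll":np.float64(-0.187)},{"x":np.float64(-0.885),"y":np.float64(-0.952),"z":np.float64(0.169),"roll":np.float64(-0.187)},{"x":np.float64(-0.872),"y":np.float64(-0.964),"z":np.float64(0.169),"roll":np.float64(-0.187)},{"x":np.float64(-0.859),"y":np.float64(-0.975),"z":np.float64(0.169),"roll":np.float64(-0.187)},{"x":np.float64(-0.847),"y":np.float64(-0.986),"z":np.float64(0.169),"roll":np.float64(-0.187)}]
max 1.053
```

servo_tool([
  {"x":-1,"y":-0.73,"roll":-0.18},
  {"x":-0.99,"y":-0.74,"roll":-0.18},
  {"x":-0.98,"y":-0.75,"roll":-0.18},
  {"x":-0.97,"y":-0.76,"roll":-0.18},
  {"x":-0.96,"y":-0.77,"roll":-0.18},
  {"x":-0.95,"y":-0.79,"roll":-0.18},
  {"x":-0.94,"y":-0.8,"roll":-0.18},
  {"x":-0.93,"y":-0.81,"roll":-0.18},
  {"x":-0.92,"y":-0.82,"roll":-0.18},
  {"x":-0.91,"y":-0.83,"roll":-0.18},
  {"x":-0.9,"y":-0.85,"roll":-0.18},
  {"x":-0.89,"y":-0.86,"roll":-0.18},
  {"x":-0.87,"y":-0.87,"roll":-0.18},
  {"x":-0.86,"y":-0.88,"roll":-0.18},
  {"x":-0.85,"y":-0.89,"z":0.2,"roll":-0.18},
  {"x":-0.84,"y":-0.91,"z":0.3,"roll":-0.18},
  {"x":-0.83,"y":-0.92,"z":0.5,"roll":-0.18},
  {"x":-0.82,"y":-0.93,"z":0.7,"roll":-0.18},
  {"x":-0.8,"y":-0.94,"z":0.8,"roll":-0.18},
  {"z":0.5},
], grip=0.2)

```text
$.motion[0]: bad value
```

```bash
sed -i 's/round(/float(round(/; ' h.py; python3 - <<'E'
s=open('h.py').read()
i=s.index('        r=dict'); j=s.index('; rows.append')
s=s[:i]+"        r={k:float(round(v,2)) for k,v in dict(x=d[:2]@x/.03,y=d[:2]@y/.03,z=-d[2]/.03,roll=-a/4).items()}"+s[j:]
open('h.py','w').write(s)
E
cat >> h.py <<'E'
def bracket(seed,rad=.075,cam='wrist'):
    i,d=get_image(cam); P,_,_=cloud(cam,calibration(cam),d); P=P[np.hypot(*(P[:,:2]-seed).T)<rad]
    T=P[(P[:,2]>.058)&(P[:,2]<.075)]
    (cx,cy),(w,h),a=cv2.minAreaRect(T[:,:2].astype(np.float32)*1000)
    print('top edge c',round(cx,1),round(cy,1),'size',round(w),round(h),'long axis',round(a+(0 if w>h else 90),1),'z',np.percentile(T[:,2],[5,50,99]).round(4))
    return i
E
python3 - <<'E'
from h import *
print(pose())
save('w1',bracket((.6375,-.0128)))
s=telemetry.observe();print(s['time_s'],s['finger_gap'])
E
```

```text
(array([0.23184485, 0.60719556, 0.25629561]), np.float64(69.10361568948755))Traceback (most recent call last):
  File "<stdin>", line 3, in <module>
  File "h.py", line 27, in bracket
    print('top edge c',round(cx,1),round(cy,1),'size',round(w),round(h),'long axis',round(a+(0 if w>h else 90),1),'z',np.percentile(T[:,2],[5,50,99]).round(4))
                                                                                                                      ~~~~~~~~~~~~~^^^^^^^^^^^^^^^^^^
    return _quantile_unchecked(
        a, q, axis, out, overwrite_input, method, keepdims, weights)
    return _ureduce(a,
                    func=_quantile_ureduce_func,
    ...<5 lines>...
                    overwrite_input=overwrite_input,
                    method=method)
    r = func(a, **kwargs)
    result = _quantile(arr,
                       quantiles=q,
    ...<2 lines>...
                       out=out,
                       weights=wgt)
    slices_having_nans = np.isnan(arr[-1, ...])
                                  ~~~^^^^^^^^^
IndexError: index -1 is out of bounds for axis 0 with size 0
```

servo_tool([
  {"x":-0.99,"y":-0.73,"z":0,"roll":-0.18},
  {"x":-0.99,"y":-0.74,"z":0,"roll":-0.18},
  {"x":-0.98,"y":-0.75,"z":0,"roll":-0.18},
  {"x":-0.97,"y":-0.76,"z":0,"roll":-0.18},
  {"x":-0.96,"y":-0.77,"z":0,"roll":-0.18},
  {"x":-0.95,"y":-0.79,"z":0,"roll":-0.18},
  {"x":-0.94,"y":-0.8,"z":0,"roll":-0.18},
  {"x":-0.93,"y":-0.81,"z":0,"roll":-0.18},
  {"x":-0.92,"y":-0.82,"z":0,"roll":-0.18},
  {"x":-0.91,"y":-0.83,"z":0,"roll":-0.18},
  {"x":-0.9,"y":-0.85,"z":0,"roll":-0.18},
  {"x":-0.89,"y":-0.86,"z":0,"roll":-0.18},
  {"x":-0.87,"y":-0.87,"z":0,"roll":-0.18},
  {"x":-0.86,"y":-0.88,"z":0,"roll":-0.18},
  {"x":-0.85,"y":-0.89,"z":0.2,"roll":-0.18},
  {"x":-0.84,"y":-0.91,"z":0.3,"roll":-0.18},
  {"x":-0.83,"y":-0.92,"z":0.5,"roll":-0.18},
  {"x":-0.82,"y":-0.93,"z":0.7,"roll":-0.18},
  {"x":-0.8,"y":-0.94,"z":0.8,"roll":-0.18},
  {"x":0,"y":0,"z":0.5,"roll":0},
], grip=0.2)

```text
time_s: 3.05
eef_pos: [0.616, 0.0085, 0.1645]
ee_rot: [0.213, 3.133, -0.009]
contact_force: [-0.7, -1.1, -0.5]
finger_gap: 0.593
grasp_force: 0.0
```

```bash
python3 - <<'E'
from h import *
print(pose())
save('w1',bracket((.6375,-.0128)))
s=telemetry.observe();print(s['time_s'],s['finger_gap'])
E
```

```text
(array([0.61597114, 0.00848931, 0.16449751]), np.float64(82.22953271153268))
top edge c 635.4 -9.9 size 9 90 long axis 173.9 z [0.061  0.0625 0.0642]
3.1 0.6043965348190709
```

View pics/w1.png

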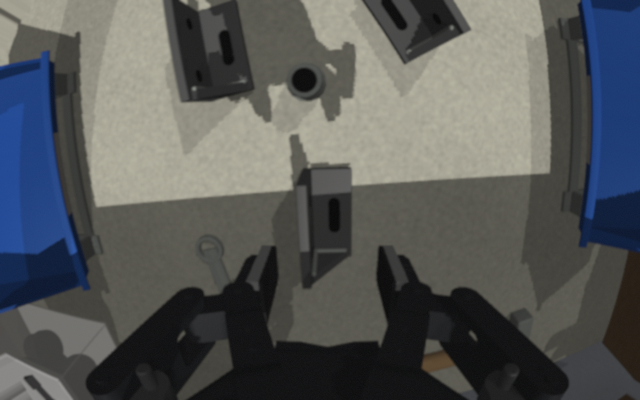

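```bash
python3 - <<'E'
from h import *
print(pose())
bracket((.6375,-.0128))
print(pose())
bracket((.6375,-.0128))
p,y=pose();print(p,y,np.round(telemetry.observe()['qvel'],3))
E
```

```text
(array([0.61324218, 0.01217084, 0.16213673]), np.float64(82.41735687458511))
top edge c 638.3 -10.4 size 11 90 long axis 175.1 z [0.0608 0.0664 0.0679]
(array([0.61287449, 0.01504106, 0.16361157]), np.float64(82.61564079924372))
top edge c 640.1 -10.6 size 12 90 long axis 173.7 z [0.0606 0.0666 0.0681]
[0.61355755 0.01688804 0.16530126] 82.76676706159007 [-0.023 -0.038 -0.021 -0.021 -0.001  0.001  0.001]
```

servo_tool([
  {"x":0,"y":0,"z":0,"roll":0},
  {"x":0,"y":0,"z":0,"roll":0},
])

```text
time_s: 3.4
eef_pos: [0.6147, 0.0183, 0.1678]
ee_rot: [0.194, 3.133, 0.002]
contact_force: [0.0, 0.9, 0.5]
finger_gap: 0.6
grasp_force: 0.0
```

```bash
python3 - <<'E'
from h import *
bracket((.6375,-.0128))
p,y=pose();print(p,y,np.round(telemetry.observe()['qvel'],3))
plan(p,y,[.6380,-.0125,.10],83.6,3)
E
```

```text
top edge c 638.2 -14.1 size 9 90 long axis 173.9 z [0.0606 0.0649 0.0665]
[0.61466548 0.018081   0.16772127] 82.89744273516074 [ 0.001  0.     0.003  0.002  0.001 -0.002 -0.001]
[{"x":-0.3,"y":-0.31,"z":0.75,"roll":-0.06},{"x":-0.3,"y":-0.31,"z":0.75,"roll":-0.06},{"x":-0.3,"y":-0.31,"z":0.75,"roll":-0.06}]
max 0.75
```

servo_tool([
  {"x":-0.3,"y":-0.32,"z":0.75,"roll":-0.06},
  {"x":-0.3,"y":-0.32,"z":0.75,"roll":-0.06},
  {"x":-0.3,"y":-0.32,"z":0.75,"roll":-0.06},
  {"x":0,"y":0,"z":0,"roll":-0.06},
  {"x":0,"y":0,"z":0,"roll":0},
])

```text
time_s: 3.95
eef_pos: [0.6376, -0.0145, 0.0995]
ee_rot: [0.171, 3.137, 0.001]
contact_force: [1.0, 0.3, 0.0]
finger_gap: 0.602
grasp_force: 0.0
```

```bash
python3 - <<'E'
from h import *
p,y=pose();print(p,y,np.round(telemetry.observe()['qvel'],3))
plan(p,y,[.6382,-.0133,.064],83.8,2)
E
```

```text
[ 0.63755112 -0.01445836  0.09946628] 83.76161716629831 [-0.01  -0.026 -0.017 -0.013 -0.003 -0.002 -0.002]
[{"x":-0.01,"y":0.02,"z":0.59,"roll":-0.0},{"x":-0.01,"y":0.02,"z":0.59,"roll":-0.0}]
max 0.59
```

Good tracking. Down, then close.

servo_tool([
  {"x":0,"y":0.02,"z":0.6,"roll":0},
  {"x":0,"y":0.02,"z":0.6,"roll":0},
  {"x":0,"y":0,"z":0,"roll":0},
  {"x":0,"y":0,"z":0,"roll":0},
])

```text
time_s: 4.35
eef_pos: [0.6382, -0.0129, 0.0644]
ee_rot: [0.169, 3.135, 0.001]
contact_force: [0.3, 0.4, -0.6]
finger_gap: 0.601
grasp_force: 0.0
```

servo_tool([
  {"x":0,"y":0,"z":0,"roll":0},
  {"x":0,"y":0,"z":0,"roll":0},
  {"x":0,"y":0,"z":0,"roll":0},
  {"x":0,"y":0,"z":0,"roll":0},
  {"x":0,"y":0,"z":0,"roll":0},
], grip=-1)

```text
time_s: 4.85
eef_pos: [0.6382, -0.0142, 0.0639]
ee_rot: [0.172, 3.136, -0.0]
contact_force: [-0.9, -0.4, 5.7]
finger_gap: 0.079
grasp_force: 61.0
```

servo_tool([
  {"x":0,"y":0,"z":-0.5,"roll":0},
  {"x":0,"y":0,"z":-0.9,"roll":0},
  {"x":0,"y":0,"z":-0.9,"roll":0},
  {"x":0,"y":0,"z":-0.9,"roll":0},
])

```text
time_s: 5.25
eef_pos: [0.636, -0.0139, 0.1584]
ee_rot: [-0.171, -3.132, 0.0]
contact_force: [-1.0, -0.3, -6.0]
finger_gap: 0.079
grasp_force: 59.3
```

```bash
python3 - <<'E'
from h import *
s=telemetry.observe();p,y=pose(s);print(p,y,s['grasp_force'])
plan(p,y,[.635,.12,.21],y-79.2,20)
E
```

```text
[ 0.63601146 -0.01390751  0.15843862] 83.74586551531799 59.281747341156006
[{"x":0.03,"y":0.22,"z":-0.09,"roll":0.99},{"x":0.04,"y":0.22,"z":-0.09,"roll":0.99},{"x":0.06,"y":0.22,"z":-0.09,"roll":0.99},{"x":0.07,"y":0.21,"z":-0.09,"roll":0.99},{"x":0.09,"y":0.21,"z":-0.09,"roll":0.99},{"x":0.1,"y":0.2,"z":-0.09,"roll":0.99},{"x":0.11,"y":0.19,"z":-0.09,"roll":0.99},{"x":0.13,"y":0.18,"z":-0.09,"roll":0.99},{"x":0.14,"y":0.17,"z":-0.09,"roll":0.99},{"x":0.15,"y":0.17,"z":-0.09,"roll":0.99},{"x":0.16,"y":0.15,"z":-0.09,"roll":0.99},{"x":0.17,"y":0.14,"z":-0.09,"roll":0.99},{"x":0.18,"y":0.13,"z":-0.09,"roll":0.99},{"x":0.19,"y":0.12,"z":-0.09,"roll":0.99},{"x":0.2,"y":0.1,"z":-0.09,"roll":0.99},{"x":0.2,"y":0.09,"z":-0.09,"roll":0.99},{"x":0.21,"y":0.08,"z":-0.09,"roll":0.99},{"x":0.21,"y":0.06,"z":-0.09,"roll":0.99},{"x":0.22,"y":0.05,"z":-0.09,"roll":0.99},{"x":0.22,"y":0.03,"z":-0.09,"roll":0.99}]
max 0.99
```

servo_tool([
  {"x":0.03,"y":0.22,"z":-0.09,"roll":1},
  {"x":0.04,"y":0.22,"z":-0.09,"roll":1},
  {"x":0.06,"y":0.22,"z":-0.09,"roll":1},
  {"x":0.07,"y":0.21,"z":-0.09,"roll":1},
  {"x":0.09,"y":0.21,"z":-0.09,"roll":1},
  {"x":0.1,"y":0.2,"z":-0.09,"roll":1},
  {"x":0.11,"y":0.19,"z":-0.09,"roll":1},
  {"x":0.13,"y":0.18,"z":-0.09,"roll":1},
  {"x":0.14,"y":0.17,"z":-0.09,"roll":1},
  {"x":0.15,"y":0.17,"z":-0.09,"roll":1},
  {"x":0.16,"y":0.15,"z":-0.09,"roll":1},
  {"x":0.17,"y":0.14,"z":-0.09,"roll":1},
  {"x":0.18,"y":0.13,"z":-0.09,"roll":1},
  {"x":0.19,"y":0.12,"z":-0.09,"roll":1},
  {"x":0.2,"y":0.1,"z":-0.09,"roll":1},
  {"x":0.2,"y":0.09,"z":-0.09,"roll":1},
  {"x":0.21,"y":0.08,"z":-0.09,"roll":1},
  {"x":0.21,"y":0.06,"z":-0.09,"roll":1},
  {"x":0.22,"y":0.05,"z":-0.09,"roll":1},
  {"x":0.22,"y":0.03,"z":-0.09,"roll":1},
])

```text
time_s: 7.25
eef_pos: [0.6353, 0.1204, 0.2113]
ee_rot: [-2.148, -2.287, 0.005]
contact_force: [0.5, -0.5, -6.0]
finger_gap: 0.077
grasp_force: 59.3
```

```bash
python3 - <<'E'
from h import *
s=telemetry.observe();p,y=pose(s);print(p,y,s['grasp_force'])
plan(p,y,[.623,.31,.17],y-79,20)
E
```

```text
[0.63532333 0.12043444 0.21128505] 3.601506560279347 59.30487334728241
[{"x":0.32,"y":-0.0,"z":0.07,"roll":0.99},{"x":0.32,"y":-0.02,"z":0.07,"roll":0.99},{"x":0.31,"y":-0.04,"z":0.07,"roll":0.99},{"x":0.31,"y":-0.07,"z":0.07,"roll":0.99},{"x":0.3,"y":-0.09,"z":0.07,"roll":0.99},{"x":0.3,"y":-0.11,"z":0.07,"roll":0.99},{"x":0.29,"y":-0.13,"z":0.07,"roll":0.99},{"x":0.28,"y":-0.15,"z":0.07,"roll":0.99},{"x":0.27,"y":-0.17,"z":0.07,"roll":0.99},{"x":0.26,"y":-0.18,"z":0.07,"roll":0.99},{"x":0.24,"y":-0.2,"z":0.07,"roll":0.99},{"x":0.23,"y":-0.22,"z":0.07,"roll":0.99},{"x":0.21,"y":-0.23,"z":0.07,"roll":0.99},{"x":0.2,"y":-0.25,"z":0.07,"roll":0.99},{"x":0.18,"y":-0.26,"z":0.07,"roll":0.99},{"x":0.16,"y":-0.27,"z":0.07,"roll":0.99},{"x":0.14,"y":-0.28,"z":0.07,"roll":0.99},{"x":0.12,"y":-0.29,"z":0.07,"roll":0.99},{"x":0.1,"y":-0.3,"z":0.07,"roll":0.99},{"x":0.08,"y":-0.31,"z":0.07,"roll":0.99}]
max 0.99
```

servo_tool([
  {"x":0.32,"y":0,"z":0.07,"roll":1},
  {"x":0.32,"y":-0.02,"z":0.07,"roll":1},
  {"x":0.31,"y":-0.04,"z":0.07,"roll":1},
  {"x":0.31,"y":-0.07,"z":0.07,"roll":1},
  {"x":0.3,"y":-0.09,"z":0.07,"roll":1},
  {"x":0.3,"y":-0.11,"z":0.07,"roll":1},
  {"x":0.29,"y":-0.13,"z":0.07,"roll":1},
  {"x":0.28,"y":-0.15,"z":0.07,"roll":1},
  {"x":0.27,"y":-0.17,"z":0.07,"roll":1},
  {"x":0.26,"y":-0.18,"z":0.07,"roll":1},
  {"x":0.24,"y":-0.2,"z":0.07,"roll":1},
  {"x":0.23,"y":-0.22,"z":0.07,"roll":1},
  {"x":0.21,"y":-0.23,"z":0.07,"roll":1},
  {"x":0.2,"y":-0.25,"z":0.07,"roll":1},
  {"x":0.18,"y":-0.26,"z":0.07,"roll":1},
  {"x":0.16,"y":-0.27,"z":0.07,"roll":1},
  {"x":0.14,"y":-0.28,"z":0.07,"roll":1},
  {"x":0.12,"y":-0.29,"z":0.07,"roll":1},
  {"x":0.1,"y":-0.3,"z":0.07,"roll":1},
  {"x":0.08,"y":-0.31,"z":0.07,"roll":1},
])

```text
time_s: 9.25
eef_pos: [0.6237, 0.3103, 0.1688]
ee_rot: [-3.118, -0.372, 0.008]
contact_force: [-0.3, -0.5, -6.1]
finger_gap: 0.079
grasp_force: 59.3
```

```bash
python3 - <<'E'
from h import *
s=telemetry.observe();p,y=pose(s);print(p,y,s['grasp_force'])
plan(p,y,[.623,.332,.14],-90.8,4)
E
```

```text
[0.62368099 0.31029578 0.16880832] -76.38733150730135 59.30601239204407
[{"x":0.04,"y":-0.18,"z":0.24,"roll":0.9},{"x":0.03,"y":-0.18,"z":0.24,"roll":0.9},{"x":0.01,"y":-0.18,"z":0.24,"roll":0.9},{"x":0.0,"y":-0.18,"z":0.24,"roll":0.9}]
max 0.9
```

servo_tool([
  {"x":0.04,"y":-0.18,"z":0.2,"roll":0.9},
  {"x":0.03,"y":-0.18,"z":0.2,"roll":0.9},
  {"x":0.01,"y":-0.18,"z":0.2,"roll":0.9},
  {"x":0,"y":-0.18,"z":0.2,"roll":0.9},
  {"x":0,"y":0,"z":0,"roll":0},
  {"x":0,"y":0,"z":0,"roll":0},
])

```text
time_s: 9.85
eef_pos: [0.6236, 0.3314, 0.1455]
ee_rot: [3.141, -0.015, -0.005]
contact_force: [-0.6, -0.4, -6.2]
finger_gap: 0.081
grasp_force: 59.3
```

```bash
python3 - <<'E'
from h import *
s=telemetry.observe();p,y=pose(s);print(p,y,s['grasp_force'])
c=calibration('side');i,d=get_image('side');save('s2',cv2.resize(i[200:400,90:330],None,fx=3,fy=3))
P,u,v=cloud('side',c,d)
n=np.array([-.0073,-.5035,.864]);o=np.array([.568,.358,.072])
m=(np.abs(P[:,0]-.57)<.12)&(P[:,1]>.28)&(P[:,1]<.43)&(np.abs((P-o)@n)<.012)
print(m.sum(),np.percentile((P[m]-o)@n,[10,50,90]))
E
```

```text
[0.62364673 0.3313697  0.14548568] -90.5397070940175 59.34349715709686
3779 [-0.00119585  0.00054627  0.00760487]
```

View pics/s2.png

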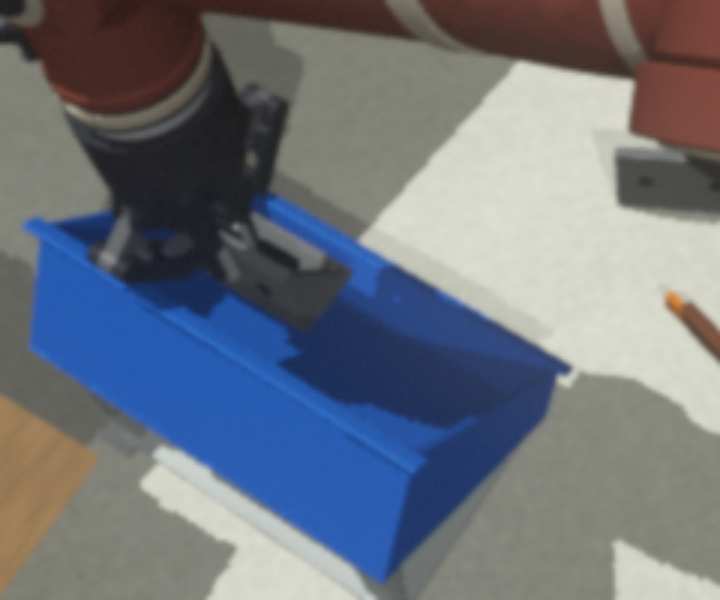

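servo_tool([
  {"x":0,"y":0,"z":0.2,"roll":0},
  {"x":0,"y":0,"z":0.2,"roll":0},
  {"x":0,"y":0,"z":0.13,"roll":0},
  {"x":0,"y":0,"z":0,"roll":0},
  {"x":0,"y":0,"z":0,"roll":0},
])

```text
time_s: 10.4
eef_pos: [0.6254, 0.3287, 0.1308]
ee_rot: [3.138, -0.022, 0.001]
contact_force: [1.1, -5.1, -5.8]
finger_gap: 0.081
grasp_force: 59.7
```

servo_tool([
  {"x":0,"y":0,"z":0.05,"roll":0},
  {"x":0,"y":0,"z":0.05,"roll":0},
  {"x":0,"y":0,"z":0,"roll":0},
])

```text
time_s: 10.7
eef_pos: [0.626, 0.3284, 0.13]
ee_rot: [3.139, -0.022, 0.004]
contact_force: [-2.0, -7.5, 1.4]
finger_gap: 0.082
grasp_force: 59.3
```

servo_tool([
  {"x":0,"y":0.1,"z":-0.4,"roll":0},
  {"x":0,"y":0.1,"z":-0.7,"roll":0},
  {"x":0,"y":0.6,"z":-0.2,"roll":0},
  {"x":0,"y":0.9,"z":0,"roll":0},
  {"x":0,"y":0.9,"z":0,"roll":0},
  {"x":0,"y":0.9,"z":0,"roll":0},
  {"x":0,"y":0.9,"z":0,"roll":0},
  {"x":0,"y":0.7,"z":0.3,"roll":0},
  {"x":0,"y":0.4,"z":0.7,"roll":0},
  {"x":0,"y":0,"z":0.9,"roll":0},
  {"x":0,"y":0,"z":0.7,"roll":0},
  {"x":0,"y":0,"z":0.2,"roll":0},
  {"x":0,"y":0,"z":0,"roll":0},
])

```text
time_s: 12.0
eef_pos: [0.6221, 0.1659, 0.0821]
ee_rot: [3.141, -0.018, -0.003]
contact_force: [-0.4, -0.8, -5.7]
finger_gap: 0.082
grasp_force: 59.4
```

servo_tool([
  {"x":0,"y":0,"z":0.25,"roll":0},
  {"x":0,"y":0,"z":0.2,"roll":0},
  {"x":0,"y":0,"z":0.1,"roll":0},
  {"x":0,"y":0,"z":0.03,"roll":0},
  {"x":0,"y":0,"z":0,"roll":0},
])

```text
time_s: 12.5
eef_pos: [0.623, 0.1661, 0.0656]
ee_rot: [3.141, -0.018, 0.0]
contact_force: [0.3, -0.6, -6.2]
finger_gap: 0.084
grasp_force: 59.5
```

servo_tool([
  {"x":0,"y":0,"z":0,"roll":0},
  {"x":0,"y":0,"z":0,"roll":0},
  {"x":0,"y":0,"z":0,"roll":0},
  {"x":0,"y":0,"z":-0.25,"roll":0},
  {"x":0,"y":0,"z":-0.2,"roll":0},
], grip=-0.4)

```text
time_s: 13.0
eef_pos: [0.6234, 0.1659, 0.0801]
ee_rot: [-3.142, 0.018, -0.002]
contact_force: [0.4, -1.0, 0.7]
finger_gap: 0.298
grasp_force: 0.0
```

servo_tool([
  {"x":0,"y":0,"z":0,"roll":0},
  {"x":0,"y":0,"z":0,"roll":0},
  {"x":0,"y":0,"z":0,"roll":0},
], grip=-1)

```text
time_s: 13.3
eef_pos: [0.6238, 0.1661, 0.0805]
ee_rot: [-3.141, 0.018, -0.003]
contact_force: [-0.7, 0.0, 7.0]
finger_gap: 0.066
grasp_force: 62.0
```

servo_tool([
  {"x":0,"y":0,"z":-0.4,"roll":0},
  {"x":0,"y":0,"z":-0.9,"roll":0},
  {"x":0,"y":0,"z":-0.9,"roll":0},
  {"x":0,"y":-0.3,"z":-0.6,"roll":0},
  {"x":0,"y":-0.8,"z":-0.2,"roll":0},
  {"x":0,"y":-0.9,"z":0,"roll":0},
  {"x":0,"y":-0.9,"z":0,"roll":0},
  {"x":0,"y":-0.9,"z":0,"roll":0},
  {"x":0,"y":-0.8,"z":0.1,"roll":0},
  {"x":0,"y":-0.6,"z":0.2,"roll":0},
  {"x":0,"y":-0.27,"z":0.2,"roll":0},
  {"x":0,"y":0,"z":0,"roll":0},
  {"x":0,"y":0,"z":0,"roll":0},
])

```text
time_s: 14.6
eef_pos: [0.6248, 0.3278, 0.1534]
ee_rot: [3.138, -0.022, -0.002]
contact_force: [-0.5, 0.0, -6.8]
finger_gap: 0.067
grasp_force: 60.5
```

servo_tool([
  {"x":0,"y":-0.07,"z":0.15,"roll":0},
  {"x":0,"y":0,"z":0.15,"roll":0},
  {"x":0,"y":0,"z":0.1,"roll":0},
  {"x":0,"y":0,"z":0,"roll":0},
  {"x":0,"y":0,"z":0,"roll":0},
])

```text
time_s: 15.1
eef_pos: [0.6249, 0.332, 0.1419]
ee_rot: [3.141, -0.018, -0.0]
contact_force: [-0.3, -0.4, -6.4]
finger_gap: 0.067
grasp_force: 60.4
```

servo_tool([
  {"x":0,"y":0,"z":0.05,"roll":0},
  {"x":0,"y":0,"z":0.05,"roll":0},
  {"x":0,"y":0,"z":0,"roll":0},
])

```text
time_s: 15.4
eef_pos: [0.6254, 0.3322, 0.1409]
ee_rot: [-3.141, 0.018, -0.003]
contact_force: [-2.9, -0.8, 3.0]
finger_gap: 0.07
grasp_force: 61.6
```

servo_tool([
  {"x":0,"y":0,"z":0,"roll":0},
  {"x":0,"y":0,"z":0,"roll":0},
], grip=-0.78)

```text
time_s: 15.6
eef_pos: [0.6258, 0.3314, 0.1399]
ee_rot: [3.141, -0.019, 0.004]
contact_force: [-0.1, -0.8, 1.0]
finger_gap: 0.112
grasp_force: 0.7
```

servo_tool([
  {"x":0,"y":0,"z":0,"roll":0},
  {"x":0,"y":0,"z":0,"roll":0},
], grip=-0.66)

```text
time_s: 15.8
eef_pos: [0.6257, 0.3316, 0.1395]
ee_rot: [3.141, -0.019, 0.003]
contact_force: [0.0, -0.7, 0.6]
finger_gap: 0.172
grasp_force: 0.8
```

servo_tool([
  {"x":0,"y":0,"z":0,"roll":0},
  {"x":0,"y":0,"z":0,"roll":0},
], grip=-0.54)

```text
time_s: 16.0
eef_pos: [0.6255, 0.3308, 0.1391]
ee_rot: [3.14, -0.02, 0.002]
contact_force: [1.3, -4.5, 0.7]
finger_gap: 0.227
grasp_force: 0.7
```

servo_tool([
  {"x":0,"y":0.07,"z":0.01,"roll":0},
  {"x":0,"y":0.07,"z":0.02,"roll":0},
  {"x":0,"y":0.07,"z":0.02,"roll":0},
  {"x":0,"y":0.07,"z":0.02,"roll":0},
  {"x":0,"y":0.07,"z":0.03,"roll":0},
  {"x":0,"y":0.07,"z":0.03,"roll":0},
  {"x":0,"y":0.07,"z":0.03,"roll":0},
  {"x":0,"y":0.07,"z":0.03,"roll":0},
])

```text
time_s: 16.8
eef_pos: [0.6245, 0.3153, 0.133]
ee_rot: [3.141, -0.018, -0.001]
contact_force: [1.2, -1.6, 0.6]
finger_gap: 0.229
grasp_force: 1.0
```

```bash
python3 - <<'E'
from h import *
s=telemetry.observe();p,y=pose(s);print(p,y,s['grasp_force'])
i,d=get_image('side');save('s3',cv2.resize(i[220:380,110:310],None,fx=4,fy=3.7))
E
```

```text
[0.62453957 0.3152569  0.13303081] -90.66302519554422 0.9507512580603361
```

View pics/s3.png

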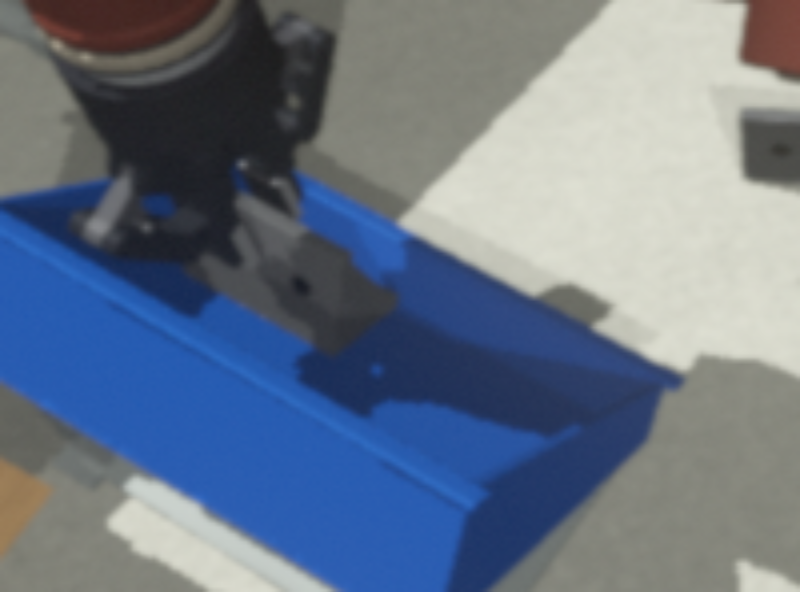

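Picture shows the bracket tilted about 20° and leaning on the downhill finger, as planned. Continue.

servo_tool([
  {"x":0,"y":0.06,"z":0.04,"roll":0},
  {"x":0,"y":0.06,"z":0.04,"roll":0},
  {"x":0,"y":0.06,"z":0.04,"roll":0},
  {"x":0,"y":0.06,"z":0.04,"roll":0},
  {"x":0,"y":0.06,"z":0.03,"roll":0},
  {"x":0,"y":0.06,"z":0.02,"roll":0},
])

```text
time_s: 17.45
eef_pos: [0.6238, 0.3063, 0.1266]
ee_rot: [-3.139, 0.016, 0.002]
contact_force: [0.3, 0.2, -0.3]
finger_gap: 0.229
grasp_force: 0.0
```

servo_tool([
  {"x":0,"y":0.06,"z":0,"roll":0},
  {"x":0,"y":0,"z":0,"roll":0},
])

```text
time_s: 17.65
eef_pos: [0.6242, 0.3034, 0.1269]
ee_rot: [-3.141, 0.018, 0.001]
contact_force: [0.6, 0.6, -0.2]
finger_gap: 0.233
grasp_force: 0.0
```

```bash
cat >> h.py <<'E'
BINS={'left':(np.array([.568,.358,.072]),np.array([-.0073,-.5035,.864])),'right':(np.array([.5425,-.349,.072]),np.array([.0586,.5001,.864]))}
def binview(b,cams=('side','top')):
    o,n=BINS[b]; n=n/np.linalg.norm(n); up=np.r_[-n[:2],0]; up/=np.linalg.norm(up); xb=np.cross(np.cross(n,up),n); yb=np.cross(n,xb)
    for cam in cams:
        i,d=get_image(cam); c=calibration(cam)
        for r in masks_of('left_bracket_a' if b=='left' else 'right_bracket',cam):
            P,_,_=cloud(cam,c,d,r['mask'])
            if len(P)<30: continue
            L=(P-o)@np.c_[xb,yb,n]; me=np.median(L,0)
            if r['p']<.2 or abs(me[0])>.09 or abs(me[1])>.13: continue
            T=L[(L[:,2]>.045)&(L[:,2]<.075)]; F=L[(L[:,2]>.003)&(L[:,2]<.013)]
            print(cam,'p',round(r['p'],2),'top x,y range',np.round(np.percentile(T,[2,98],0)[:,:2],3).tolist() if len(T) else None,'zmax',np.round(np.percentile(L[:,2],99),3),'foot',len(F),np.round(np.percentile(F,[2,98],0)[:,:2],3).tolist() if len(F) else None)
            # plane of upright: slope of x over z
            U=L[(L[:,2]>.02)&(L[:,2]<.06)]
            if len(U)>30: print('   upright lean deg',np.degrees(np.arctan(np.polyfit(U[:,2],U[:,0],1)[0])).round(1))
E
python3 -c "
from h import *
s=telemetry.observe();print(pose(s),s['grasp_force'])
binview('left')"
```

```text
(array([0.62420754, 0.30336783, 0.12690624]), np.float64(-90.63855435885081)) 0.0
side p 0.81 top x,y range [[-0.029, -0.05], [-0.012, -0.009]] zmax 0.066 foot 242 [[-0.066, -0.083], [-0.019, -0.008]]
   upright lean deg 7.6
top p 0.66 top x,y range [[-0.033, -0.041], [-0.018, -0.009]] zmax 0.069 foot 135 [[-0.058, -0.049], [-0.019, -0.009]]
   upright lean deg 17.0
```

servo_tool([
  {"x":0,"y":0,"z":-0.5,"roll":0},
  {"x":0,"y":0,"z":-0.9,"roll":0},
  {"x":0,"y":0,"z":-0.9,"roll":0},
  {"x":-0.1,"y":0.4,"z":0,"roll":-0.08},
  {"x":-0.35,"y":0.87,"z":0,"roll":-0.08},
  {"x":-0.35,"y":0.87,"z":0,"roll":-0.08},
  {"x":-0.35,"y":0.87,"z":0,"roll":-0.08},
  {"x":-0.35,"y":0.87,"z":0,"roll":-0.08},
  {"x":-0.35,"y":0.87,"z":0,"roll":-0.08},
  {"x":-0.35,"y":0.87,"z":0,"roll":-0.08},
  {"x":-0.35,"y":0.87,"z":0,"roll":-0.08},
  {"x":-0.35,"y":0.87,"z":0,"roll":-0.08},
  {"x":-0.35,"y":0.87,"z":0,"roll":-0.08},
  {"x":-0.35,"y":0.87,"z":0,"roll":-0.08},
  {"x":-0.35,"y":0.87,"z":0,"roll":-0.08},
  {"x":-0.35,"y":0.87,"z":0,"roll":-0.08},
  {"x":-0.35,"y":0.87,"z":0.2,"roll":-0.08},
  {"x":-0.35,"y":0.87,"z":0.3,"roll":-0.08},
  {"x":-0.3,"y":0.4,"z":0.3,"roll":-0.08},
])

```text
time_s: 19.75
eef_pos: [0.4766, -0.0947, 0.1727]
ee_rot: [3.138, 0.116, 0.003]
contact_force: [0.6, -0.0, -0.8]
finger_gap: 0.228
grasp_force: 0.0
```

servo_tool([
  {"x":0,"y":0,"z":0.3,"roll":0},
  {"x":0,"y":0,"z":0,"roll":0},
  {"x":0,"y":0,"z":0,"roll":0},
  {"x":0,"y":0,"z":0,"roll":0},
], grip=0.2)

```text
time_s: 20.15
eef_pos: [0.4782, -0.0903, 0.1632]
ee_rot: [-3.139, -0.126, -0.001]
contact_force: [-0.1, -0.9, 0.4]
finger_gap: 0.602
grasp_force: 0.0
```

```bash
python3 - <<'E'
from h import *
binview('left',('top',))
bracket((.472,-.0885))
p,y=pose();print(p,y,np.round(telemetry.observe()['qvel'],3))
plan(p,y,[.472,-.0890,.115],-85.9,4)
E
```

```text
top p 0.72 top x,y range [[-0.029, -0.083], [-0.019, -0.009]] zmax 0.069 foot 277 [[-0.058, -0.084], [-0.019, -0.012]]
   upright lean deg 7.7
top edge c 472.9 -89.2 size 89 8 long axis 4.2 z [0.0642 0.0653 0.0667]
[ 0.47794941 -0.09071509  0.16324609] -85.45479656062227 [ 0.005 -0.     0.002  0.004  0.002 -0.002 -0.001]
[{"x":-0.05,"y":-0.02,"z":0.4,"roll":0.03},{"x":-0.05,"y":-0.02,"z":0.4,"roll":0.03},{"x":-0.05,"y":-0.02,"z":0.4,"roll":0.03},{"x":-0.05,"y":-0.02,"z":0.4,"roll":0.03}]
max 0.4
```

servo_tool([
  {"x":-0.05,"y":-0.02,"z":0.6,"roll":0.03},
  {"x":-0.05,"y":-0.02,"z":0.7,"roll":0.03},
  {"x":-0.05,"y":-0.02,"z":0.7,"roll":0.03},
  {"x":-0.02,"y":0,"z":0.6,"roll":0},
  {"x":0,"y":0,"z":0.25,"roll":0},
  {"x":0,"y":0,"z":0,"roll":0},
  {"x":0,"y":0,"z":0,"roll":0},
])

```text
time_s: 21.0
eef_pos: [0.4728, -0.0902, 0.0781]
ee_rot: [3.139, 0.112, 0.002]
contact_force: [-0.4, -1.0, -0.6]
finger_gap: 0.602
grasp_force: 0.0
```

servo_tool([
  {"x":0,"y":0,"z":0,"roll":0},
  {"x":0,"y":0,"z":0,"roll":0},
  {"x":0,"y":0,"z":0,"roll":0},
  {"x":0,"y":0,"z":0,"roll":0},
  {"x":0,"y":0,"z":0,"roll":0},
], grip=-1)

```text
time_s: 21.5
eef_pos: [0.4726, -0.0896, 0.0782]
ee_rot: [-3.139, -0.112, -0.002]
contact_force: [0.2, 0.3, 6.0]
finger_gap: 0.077
grasp_force: 60.6
```

servo_tool([
  {"x":0,"y":0,"z":-0.5,"roll":0},
  {"x":0,"y":0,"z":-0.9,"roll":0},
  {"x":0,"y":0,"z":-0.9,"roll":-0.5},
  {"x":0,"y":0,"z":-0.9,"roll":-1},
])

```text
time_s: 21.9
eef_pos: [0.4709, -0.0893, 0.1732]
ee_rot: [-3.129, -0.281, 0.006]
contact_force: [-0.0, 0.1, -6.5]
finger_gap: 0.07
grasp_force: 59.2
```

```bash
python3 - <<'E'
from h import *
s=telemetry.observe();p,y=pose(s);print(p,y,s['grasp_force'])
plan(p,y,[.500,.12,.215],y+79.2,20)
plan([.500,.12,.215],y+79.2,[.515,.31,.18],y+79.2*2,20)
E
```

```text
[ 0.47087952 -0.08933548  0.17322826] -79.75135813754459 59.15324628353119
[{"x":0.11,"y":-0.33,"z":-0.07,"roll":-0.99},{"x":0.13,"y":-0.33,"z":-0.07,"roll":-0.99},{"x":0.15,"y":-0.32,"z":-0.07,"roll":-0.99},{"x":0.18,"y":-0.3,"z":-0.07,"roll":-0.99},{"x":0.2,"y":-0.29,"z":-0.07,"roll":-0.99},{"x":0.22,"y":-0.28,"z":-0.07,"roll":-0.99},{"x":0.24,"y":-0.26,"z":-0.07,"roll":-0.99},{"x":0.25,"y":-0.25,"z":-0.07,"roll":-0.99},{"x":0.27,"y":-0.23,"z":-0.07,"roll":-0.99},{"x":0.28,"y":-0.21,"z":-0.07,"roll":-0.99},{"x":0.3,"y":-0.19,"z":-0.07,"roll":-0.99},{"x":0.31,"y":-0.17,"z":-0.07,"roll":-0.99},{"x":0.32,"y":-0.15,"z":-0.07,"roll":-0.99},{"x":0.33,"y":-0.12,"z":-0.07,"roll":-0.99},{"x":0.34,"y":-0.1,"z":-0.07,"roll":-0.99},{"x":0.34,"y":-0.08,"z":-0.07,"roll":-0.99},{"x":0.35,"y":-0.05,"z":-0.07,"roll":-0.99},{"x":0.35,"y":-0.03,"z":-0.07,"roll":-0.99},{"x":0.35,"y":-0.0,"z":-0.07,"roll":-0.99},{"x":0.35,"y":0.02,"z":-0.07,"roll":-0.99}]
max 0.99
[{"x":0.32,"y":0.02,"z":0.06,"roll":-0.99},{"x":0.31,"y":0.04,"z":0.06,"roll":-0.99},{"x":0.31,"y":0.07,"z":0.06,"roll":-0.99},{"x":0.31,"y":0.09,"z":0.06,"roll":-0.99},{"x":0.3,"y":0.11,"z":0.06,"roll":-0.99},{"x":0.29,"y":0.13,"z":0.06,"roll":-0.99},{"x":0.28,"y":0.15,"z":0.06,"roll":-0.99},{"x":0.27,"y":0.17,"z":0.06,"roll":-0.99},{"x":0.26,"y":0.19,"z":0.06,"roll":-0.99},{"x":0.24,"y":0.2,"z":0.06,"roll":-0.99},{"x":0.23,"y":0.22,"z":0.06,"roll":-0.99},{"x":0.21,"y":0.23,"z":0.06,"roll":-0.99},{"x":0.2,"y":0.25,"z":0.06,"roll":-0.99},{"x":0.18,"y":0.26,"z":0.06,"roll":-0.99},{"x":0.16,"y":0.27,"z":0.06,"roll":-0.99},{"x":0.14,"y":0.28,"z":0.06,"roll":-0.99},{"x":0.12,"y":0.29,"z":0.06,"roll":-0.99},{"x":0.1,"y":0.3,"z":0.06,"roll":-0.99},{"x":0.08,"y":0.31,"z":0.06,"roll":-0.99},{"x":0.06,"y":0.31,"z":0.06,"roll":-0.99}]
max 0.99
```

servo_tool([
  {"x":0.11,"y":-0.33,"z":-0.07,"roll":-0.99},
  {"x":0.13,"y":-0.33,"z":-0.07,"roll":-0.99},
  {"x":0.15,"y":-0.32,"z":-0.07,"roll":-0.99},
  {"x":0.18,"y":-0.3,"z":-0.07,"roll":-0.99},
  {"x":0.2,"y":-0.29,"z":-0.07,"roll":-0.99},
  {"x":0.22,"y":-0.28,"z":-0.07,"roll":-0.99},
  {"x":0.24,"y":-0.26,"z":-0.07,"roll":-0.99},
  {"x":0.25,"y":-0.25,"z":-0.07,"roll":-0.99},
  {"x":0.27,"y":-0.23,"z":-0.07,"roll":-0.99},
  {"x":0.28,"y":-0.21,"z":-0.07,"roll":-0.99},
  {"x":0.3,"y":-0.19,"z":-0.07,"roll":-0.99},
  {"x":0.31,"y":-0.17,"z":-0.07,"roll":-0.99},
  {"x":0.32,"y":-0.15,"z":-0.07,"roll":-0.99},
  {"x":0.33,"y":-0.12,"z":-0.07,"roll":-0.99},
  {"x":0.34,"y":-0.1,"z":-0.07,"roll":-0.99},
  {"x":0.34,"y":-0.08,"z":-0.07,"roll":-0.99},
  {"x":0.35,"y":-0.05,"z":-0.07,"roll":-0.99},
  {"x":0.35,"y":-0.03,"z":-0.07,"roll":-0.99},
  {"x":0.35,"y":0,"z":-0.07,"roll":-0.99},
  {"x":0.35,"y":0.02,"z":-0.07,"roll":-0.99},
])

```text
time_s: 23.9
eef_pos: [0.5014, 0.1201, 0.2156]
ee_rot: [2.229, 2.213, -0.001]
contact_force: [0.1, -0.2, -5.3]
finger_gap: 0.073
grasp_force: 59.2
```

servo_tool([
  {"x":0.32,"y":0.02,"z":0.06,"roll":-0.99},
  {"x":0.31,"y":0.04,"z":0.06,"roll":-0.99},
  {"x":0.31,"y":0.07,"z":0.06,"roll":-0.99},
  {"x":0.31,"y":0.09,"z":0.06,"roll":-0.99},
  {"x":0.3,"y":0.11,"z":0.06,"roll":-0.99},
  {"x":0.29,"y":0.13,"z":0.06,"roll":-0.99},
  {"x":0.28,"y":0.15,"z":0.06,"roll":-0.99},
  {"x":0.27,"y":0.17,"z":0.06,"roll":-0.99},
  {"x":0.26,"y":0.19,"z":0.06,"roll":-0.99},
  {"x":0.24,"y":0.2,"z":0.06,"roll":-0.99},
  {"x":0.23,"y":0.22,"z":0.06,"roll":-0.99},
  {"x":0.21,"y":0.23,"z":0.06,"roll":-0.99},
  {"x":0.2,"y":0.25,"z":0.06,"roll":-0.99},
  {"x":0.18,"y":0.26,"z":0.06,"roll":-0.99},
  {"x":0.16,"y":0.27,"z":0.06,"roll":-0.99},
  {"x":0.14,"y":0.28,"z":0.06,"roll":-0.99},
  {"x":0.12,"y":0.29,"z":0.06,"roll":-0.99},
  {"x":0.1,"y":0.3,"z":0.06,"roll":-0.99},
  {"x":0.08,"y":0.31,"z":0.06,"roll":-0.99},
  {"x":0.06,"y":0.31,"z":0.06,"roll":-0.99},
])

```text
time_s: 25.9
eef_pos: [0.5175, 0.3091, 0.1791]
ee_rot: [-0.308, -3.126, 0.002]
contact_force: [0.3, 0.1, -5.9]
finger_gap: 0.071
grasp_force: 59.2
```

```bash
python3 - <<'E'
from h import *
s=telemetry.observe();p,y=pose(s);print(p,y,s['grasp_force'])
plan(p,y,[.514,.331,.156],89.2,4)
E
```

```text
[0.51747863 0.30914629 0.17906988] 78.74719075252777 59.17041599750519
[{"x":0.06,"y":0.17,"z":0.19,"roll":-0.65},{"x":0.06,"y":0.18,"z":0.19,"roll":-0.65},{"x":0.05,"y":0.18,"z":0.19,"roll":-0.65},{"x":0.04,"y":0.18,"z":0.19,"roll":-0.65}]
max 0.65
```

servo_tool([
  {"x":0.06,"y":0.17,"z":0.2,"roll":-0.65},
  {"x":0.06,"y":0.18,"z":0.2,"roll":-0.65},
  {"x":0.05,"y":0.18,"z":0.2,"roll":-0.65},
  {"x":0.04,"y":0.18,"z":0.2,"roll":-0.65},
  {"x":0,"y":0,"z":0.2,"roll":0},
  {"x":0,"y":0,"z":0.1,"roll":0},
  {"x":0,"y":0,"z":0,"roll":0},
  {"x":0,"y":0,"z":0,"roll":0},
])

```text
time_s: 26.7
eef_pos: [0.5144, 0.3306, 0.1466]
ee_rot: [0.031, 3.141, -0.001]
contact_force: [-0.1, 0.2, -6.6]
finger_gap: 0.069
grasp_force: 59.1
```

Expected contact near z 0.137.

servo_tool([
  {"x":0,"y":0,"z":0.1,"roll":0},
  {"x":0,"y":0,"z":0.1,"roll":0},
  {"x":0,"y":0,"z":0.07,"roll":0},
  {"x":0,"y":0,"z":0,"roll":0},
  {"x":0,"y":0,"z":0,"roll":0},
])

```text
time_s: 27.2
eef_pos: [0.514, 0.331, 0.1383]
ee_rot: [-0.03, -3.141, 0.0]
contact_force: [-0.6, -0.7, -6.4]
finger_gap: 0.072
grasp_force: 59.1
```

servo_tool([
  {"x":0,"y":0,"z":0.04,"roll":0},
  {"x":0,"y":0,"z":0,"roll":0},
])

```text
time_s: 27.4
eef_pos: [0.5141, 0.331, 0.1372]
ee_rot: [0.03, 3.141, -0.0]
contact_force: [0.6, 0.9, -6.2]
finger_gap: 0.075
grasp_force: 59.1
```

servo_tool([
  {"x":0,"y":0,"z":0.04,"roll":0},
  {"x":0,"y":0,"z":0,"roll":0},
])

```text
time_s: 27.6
eef_pos: [0.5143, 0.3311, 0.1369]
ee_rot: [0.03, 3.141, 0.001]
contact_force: [-1.9, -0.2, -0.3]
finger_gap: 0.074
grasp_force: 59.8
```

servo_tool([
  {"x":0,"y":0,"z":0.03,"roll":0},
  {"x":0,"y":0,"z":0,"roll":0},
])

```text
time_s: 27.8
eef_pos: [0.5144, 0.3313, 0.1368]
ee_rot: [0.03, 3.14, 0.001]
contact_force: [-1.9, -1.3, 5.3]
finger_gap: 0.069
grasp_force: 60.6
```

servo_tool([
  {"x":0,"y":0,"z":0,"roll":0},
  {"x":0,"y":0,"z":0,"roll":0},
], grip=-0.78)

```text
time_s: 28.0
eef_pos: [0.5148, 0.3308, 0.1357]
ee_rot: [0.031, 3.14, 0.0]
contact_force: [-0.2, -1.6, 0.3]
finger_gap: 0.105
grasp_force: 0.7
```

servo_tool([
  {"x":0,"y":0,"z":0,"roll":0},
  {"x":0,"y":0,"z":0,"roll":0},
], grip=-0.66)

```text
time_s: 28.2
eef_pos: [0.5148, 0.3307, 0.1353]
ee_rot: [0.031, 3.14, -0.0]
contact_force: [0.7, -2.5, 1.3]
finger_gap: 0.165
grasp_force: 0.8
```

servo_tool([
  {"x":0,"y":-0.03,"z":0,"roll":0},
  {"x":0,"y":-0.04,"z":0,"roll":0},
], grip=-0.52)

```text
time_s: 28.4
eef_pos: [0.5142, 0.3287, 0.1348]
ee_rot: [0.03, 3.141, -0.0]
contact_force: [1.5, -1.4, -1.4]
finger_gap: 0.241
grasp_force: 0.6
```

servo_tool([
  {"x":0,"y":-0.07,"z":0.01,"roll":0},
  {"x":0,"y":-0.07,"z":0.02,"roll":0},
  {"x":0,"y":-0.07,"z":0.02,"roll":0},
  {"x":0,"y":-0.07,"z":0.02,"roll":0},
  {"x":0,"y":-0.07,"z":0.03,"roll":0},
  {"x":0,"y":-0.07,"z":0.03,"roll":0},
  {"x":0,"y":-0.07,"z":0.03,"roll":0},
])

```text
time_s: 29.1
eef_pos: [0.5135, 0.3139, 0.1301]
ee_rot: [-0.03, -3.141, 0.0]
contact_force: [0.6, -1.8, -1.6]
finger_gap: 0.235
grasp_force: 0.7
```

servo_tool([
  {"x":0,"y":-0.06,"z":0.04,"roll":0},
  {"x":0,"y":-0.06,"z":0.04,"roll":0},
  {"x":0,"y":-0.06,"z":0.04,"roll":0},
  {"x":0,"y":-0.06,"z":0.03,"roll":0},
  {"x":0,"y":-0.06,"z":0.02,"roll":0},
  {"x":0,"y":-0.06,"z":0.01,"roll":0},
])

```text
time_s: 29.7
eef_pos: [0.5138, 0.3046, 0.1252]
ee_rot: [0.029, 3.14, 0.003]
contact_force: [-0.8, 0.0, 0.6]
finger_gap: 0.241
grasp_force: 0.0
```

servo_tool([
  {"x":0,"y":-0.06,"z":0,"roll":0},
  {"x":0,"y":0,"z":0,"roll":0},
])

```text
time_s: 29.9
eef_pos: [0.5138, 0.3018, 0.1252]
ee_rot: [0.03, 3.141, 0.001]
contact_force: [0.3, -0.7, 0.2]
finger_gap: 0.239
grasp_force: 0.0
```

```bash
python3 - <<'E'
from h import *
s=telemetry.observe();print(pose(s),s['grasp_force'])
binview('left')
E
```

```text
(array([0.51375322, 0.30184287, 0.12518429]), np.float64(88.89871437467652)) 0.0
side p 0.9 top x,y range [[-0.031, 0.046], [-0.022, 0.086]] zmax 0.066 foot 189 [[-0.052, 0.014], [-0.022, 0.086]]
   upright lean deg 4.1
side p 0.57 top x,y range [[-0.025, -0.084], [-0.019, -0.009]] zmax 0.066 foot 173 [[-0.022, -0.085], [-0.019, -0.01]]
   upright lean deg 0.3
top p 0.94 top x,y range [[-0.029, -0.085], [-0.018, -0.009]] zmax 0.069 foot 284 [[-0.058, -0.085], [-0.019, -0.009]]
   upright lean deg 7.5
top p 0.83 top x,y range [[-0.037, 0.01], [-0.022, 0.086]] zmax 0.166 foot 170 [[-0.061, 0.01], [-0.022, 0.086]]
   upright lean deg 10.9
```

```bash
python3 - <<'E'
from h import *
p,y=pose();p[2]+=.075
plan(p,y,[.4515,.111,.165],114.7,9)
E
```

```text
[{"x":0.22,"y":-0.71,"z":0.13,"roll":-0.72},{"x":0.25,"y":-0.7,"z":0.13,"roll":-0.72},{"x":0.29,"y":-0.69,"z":0.13,"roll":-0.72},{"x":0.32,"y":-0.67,"z":0.13,"roll":-0.72},{"x":0.35,"y":-0.65,"z":0.13,"roll":-0.72},{"x":0.39,"y":-0.64,"z":0.13,"roll":-0.72},{"x":0.42,"y":-0.62,"z":0.13,"roll":-0.72},{"x":0.45,"y":-0.59,"z":0.13,"roll":-0.72},{"x":0.48,"y":-0.57,"z":0.13,"roll":-0.72}]
max 0.72
```

servo_tool([
  {"x":0,"y":0,"z":-0.6,"roll":0},
  {"x":0,"y":0,"z":-0.9,"roll":0},
  {"x":0,"y":0,"z":-0.9,"roll":0},
  {"x":0,"y":0,"z":-0.1,"roll":0},
])

```text
time_s: 30.5
eef_pos: [0.5154, 0.303, 0.2036]
ee_rot: [0.03, 3.135, 0.007]
contact_force: [-0.6, -0.7, -0.1]
finger_gap: 0.24
grasp_force: 0.0
```

servo_tool([
  {"x":0.22,"y":-0.71,"z":0.13,"roll":-0.72},
  {"x":0.25,"y":-0.7,"z":0.13,"roll":-0.72},
  {"x":0.29,"y":-0.69,"z":0.13,"roll":-0.72},
  {"x":0.32,"y":-0.67,"z":0.13,"roll":-0.72},
  {"x":0.35,"y":-0.65,"z":0.13,"roll":-0.72},
  {"x":0.39,"y":-0.64,"z":0.13,"roll":-0.72},
  {"x":0.42,"y":-0.62,"z":0.13,"roll":-0.72},
  {"x":0.45,"y":-0.59,"z":0.13,"roll":-0.72},
  {"x":0.48,"y":-0.57,"z":0.13,"roll":-0.72},
  {"x":0,"y":0,"z":0,"roll":0},
  {"x":0,"y":0,"z":0,"roll":0},
  {"x":0,"y":0,"z":0,"roll":0},
], grip=0.2)

```text
time_s: 31.7
eef_pos: [0.4516, 0.1118, 0.1649]
ee_rot: [-0.677, 3.067, 0.001]
contact_force: [0.0, -0.1, 0.6]
finger_gap: 0.603
grasp_force: 0.0
```

```bash
python3 - <<'E'
from h import *
binview('left',('top',))
bracket((.4515,.111))
p,y=pose();print(p,y,np.round(telemetry.observe()['qvel'],3))
plan(p,y,[.4515,.111,.078],114.7,4)
E
```

```text
top p 0.97 top x,y range [[-0.03, -0.085], [-0.019, -0.009]] zmax 0.068 foot 280 [[-0.058, -0.085], [-0.019, -0.009]]
   upright lean deg 8.3
top p 0.94 top x,y range [[-0.03, 0.009], [-0.022, 0.086]] zmax 0.068 foot 292 [[-0.061, 0.01], [-0.022, 0.085]]
   upright lean deg 6.3
top edge c 451.5 109.6 size 90 8 long axis 24.6 z [0.0639 0.0651 0.0666]
[0.45145944 0.11165182 0.16488535] 114.91057743199013 [ 0.002 -0.001  0.003  0.004  0.001  0.     0.   ]
[{"x":0.0,"y":-0.01,"z":0.72,"roll":0.01},{"x":0.0,"y":-0.01,"z":0.72,"roll":0.01},{"x":0.0,"y":-0.01,"z":0.72,"roll":0.01},{"x":0.0,"y":-0.01,"z":0.72,"roll":0.01}]
max 0.72
```

servo_tool([
  {"x":0,"y":-0.02,"z":0.6,"roll":0.02},
  {"x":-0.01,"y":-0.02,"z":0.7,"roll":0.02},
  {"x":0,"y":-0.02,"z":0.7,"roll":0},
  {"x":0,"y":0,"z":0.6,"roll":0},
  {"x":0,"y":0,"z":0.3,"roll":0},
  {"x":0,"y":0,"z":0,"roll":0},
  {"x":0,"y":0,"z":0,"roll":0},
])

```text
time_s: 32.55
eef_pos: [0.4526, 0.1094, 0.0782]
ee_rot: [-0.671, 3.068, 0.0]
contact_force: [-0.2, -1.4, -0.2]
finger_gap: 0.596
grasp_force: 0.0
```

servo_tool([
  {"x":0,"y":0,"z":0,"roll":0},
  {"x":0,"y":0,"z":0,"roll":0},
  {"x":0,"y":0,"z":0,"roll":0},
  {"x":0,"y":0,"z":0,"roll":0},
  {"x":0,"y":0,"z":0,"roll":0},
], grip=-1)

```text
time_s: 33.05
eef_pos: [0.4522, 0.1097, 0.0781]
ee_rot: [-0.672, 3.068, 0.001]
contact_force: [-1.1, 1.5, 2.0]
finger_gap: 0.077
grasp_force: 61.6
```

servo_tool([
  {"x":0,"y":0,"z":-0.5,"roll":0},
  {"x":0,"y":0,"z":-0.9,"roll":0},
  {"x":0,"y":0,"z":-0.9,"roll":0.5},
  {"x":0,"y":0,"z":-0.9,"roll":0.99},
])

```text
time_s: 33.45
eef_pos: [0.4509, 0.108, 0.1737]
ee_rot: [0.505, -3.097, 0.001]
contact_force: [0.8, 0.6, -6.0]
finger_gap: 0.073
grasp_force: 60.6
```

```bash
python3 - <<'E'
from h import *
s=telemetry.observe();p,y=pose(s);print(p,y,s['grasp_force'])
plan(p,y,[.48,-.04,.215],y-79.2,20)
plan([.48,-.04,.215],y-79.2,[.535,-.19,.21],y-79.2*2,20)
E
```

```text
[0.45089261 0.10795372 0.17369363] 108.53549014407808 60.55387258529663
[{"x":0.03,"y":-0.25,"z":-0.07,"roll":0.99},{"x":0.02,"y":-0.25,"z":-0.07,"roll":0.99},{"x":-0.0,"y":-0.25,"z":-0.07,"roll":0.99},{"x":-0.02,"y":-0.25,"z":-0.07,"roll":0.99},{"x":-0.04,"y":-0.25,"z":-0.07,"roll":0.99},{"x":-0.05,"y":-0.25,"z":-0.07,"roll":0.99},{"x":-0.07,"y":-0.24,"z":-0.07,"roll":0.99},{"x":-0.09,"y":-0.24,"z":-0.07,"roll":0.99},{"x":-0.1,"y":-0.23,"z":-0.07,"roll":0.99},{"x":-0.12,"y":-0.22,"z":-0.07,"roll":0.99},{"x":-0.13,"y":-0.21,"z":-0.07,"roll":0.99},{"x":-0.15,"y":-0.2,"z":-0.07,"roll":0.99},{"x":-0.16,"y":-0.19,"z":-0.07,"roll":0.99},{"x":-0.17,"y":-0.18,"z":-0.07,"roll":0.99},{"x":-0.19,"y":-0.17,"z":-0.07,"roll":0.99},{"x":-0.2,"y":-0.15,"z":-0.07,"roll":0.99},{"x":-0.21,"y":-0.14,"z":-0.07,"roll":0.99},{"x":-0.22,"y":-0.13,"z":-0.07,"roll":0.99},{"x":-0.23,"y":-0.11,"z":-0.07,"roll":0.99},{"x":-0.23,"y":-0.09,"z":-0.07,"roll":0.99}]
max 0.99
[{"x":-0.26,"y":-0.04,"z":0.01,"roll":0.99},{"x":-0.27,"y":-0.02,"z":0.01,"roll":0.99},{"x":-0.27,"y":-0.01,"z":0.01,"roll":0.99},{"x":-0.27,"y":0.01,"z":0.01,"roll":0.99},{"x":-0.26,"y":0.03,"z":0.01,"roll":0.99},{"x":-0.26,"y":0.05,"z":0.01,"roll":0.99},{"x":-0.26,"y":0.07,"z":0.01,"roll":0.99},{"x":-0.25,"y":0.08,"z":0.01,"roll":0.99},{"x":-0.25,"y":0.1,"z":0.01,"roll":0.99},{"x":-0.24,"y":0.12,"z":0.01,"roll":0.99},{"x":-0.23,"y":0.13,"z":0.01,"roll":0.99},{"x":-0.22,"y":0.15,"z":0.01,"roll":0.99},{"x":-0.21,"y":0.17,"z":0.01,"roll":0.99},{"x":-0.2,"y":0.18,"z":0.01,"roll":0.99},{"x":-0.18,"y":0.19,"z":0.01,"roll":0.99},{"x":-0.17,"y":0.2,"z":0.01,"roll":0.99},{"x":-0.16,"y":0.22,"z":0.01,"roll":0.99},{"x":-0.14,"y":0.23,"z":0.01,"roll":0.99},{"x":-0.12,"y":0.24,"z":0.01,"roll":0.99},{"x":-0.11,"y":0.24,"z":0.01,"roll":0.99}]
max 0.99
```

servo_tool([
  {"x":0.03,"y":-0.25,"z":-0.07,"roll":0.99},
  {"x":0.02,"y":-0.25,"z":-0.07,"roll":0.99},
  {"x":0,"y":-0.25,"z":-0.07,"roll":0.99},
  {"x":-0.02,"y":-0.25,"z":-0.07,"roll":0.99},
  {"x":-0.04,"y":-0.25,"z":-0.07,"roll":0.99},
  {"x":-0.05,"y":-0.25,"z":-0.07,"roll":0.99},
  {"x":-0.07,"y":-0.24,"z":-0.07,"roll":0.99},
  {"x":-0.09,"y":-0.24,"z":-0.07,"roll":0.99},
  {"x":-0.1,"y":-0.23,"z":-0.07,"roll":0.99},
  {"x":-0.12,"y":-0.22,"z":-0.07,"roll":0.99},
  {"x":-0.13,"y":-0.21,"z":-0.07,"roll":0.99},
  {"x":-0.15,"y":-0.2,"z":-0.07,"roll":0.99},
  {"x":-0.16,"y":-0.19,"z":-0.07,"roll":0.99},
  {"x":-0.17,"y":-0.18,"z":-0.07,"roll":0.99},
  {"x":-0.19,"y":-0.17,"z":-0.07,"roll":0.99},
  {"x":-0.2,"y":-0.15,"z":-0.07,"roll":0.99},
  {"x":-0.21,"y":-0.14,"z":-0.07,"roll":0.99},
  {"x":-0.22,"y":-0.13,"z":-0.07,"roll":0.99},
  {"x":-0.23,"y":-0.11,"z":-0.07,"roll":0.99},
  {"x":-0.23,"y":-0.09,"z":-0.07,"roll":0.99},
])

```text
time_s: 35.45
eef_pos: [0.4802, -0.0395, 0.2147]
ee_rot: [-1.585, -2.708, 0.004]
contact_force: [-0.4, -0.4, -4.9]
finger_gap: 0.071
grasp_force: 60.6
```

servo_tool([
  {"x":-0.26,"y":-0.04,"z":0.01,"roll":0.99},
  {"x":-0.27,"y":-0.02,"z":0.01,"roll":0.99},
  {"x":-0.27,"y":-0.01,"z":0.01,"roll":0.99},
  {"x":-0.27,"y":0.01,"z":0.01,"roll":0.99},
  {"x":-0.26,"y":0.03,"z":0.01,"roll":0.99},
  {"x":-0.26,"y":0.05,"z":0.01,"roll":0.99},
  {"x":-0.26,"y":0.07,"z":0.01,"roll":0.99},
  {"x":-0.25,"y":0.08,"z":0.01,"roll":0.99},
  {"x":-0.25,"y":0.1,"z":0.01,"roll":0.99},
  {"x":-0.24,"y":0.12,"z":0.01,"roll":0.99},
  {"x":-0.23,"y":0.13,"z":0.01,"roll":0.99},
  {"x":-0.22,"y":0.15,"z":0.01,"roll":0.99},
  {"x":-0.21,"y":0.17,"z":0.01,"roll":0.99},
  {"x":-0.2,"y":0.18,"z":0.01,"roll":0.99},
  {"x":-0.18,"y":0.19,"z":0.01,"roll":0.99},
  {"x":-0.17,"y":0.2,"z":0.01,"roll":0.99},
  {"x":-0.16,"y":0.22,"z":0.01,"roll":0.99},
  {"x":-0.14,"y":0.23,"z":0.01,"roll":0.99},
  {"x":-0.12,"y":0.24,"z":0.01,"roll":0.99},
  {"x":-0.11,"y":0.24,"z":0.01,"roll":0.99},
])

```text
time_s: 37.45
eef_pos: [0.536, -0.1888, 0.2082]
ee_rot: [-2.948, -1.077, 0.005]
contact_force: [0.5, 0.4, -5.2]
finger_gap: 0.07
grasp_force: 60.6
```

```bash
python3 - <<'E'
from h import *
s=telemetry.observe();p,y=pose(s);print(p,y,s['grasp_force'])
plan(p,y,[.5455,-.3218,.165],-96.7,12)
E
```

```text
[ 0.53598079 -0.18875804  0.20817399] -49.86849239058958 60.56151866912842
[{"x":-0.22,"y":0.3,"z":0.12,"roll":0.98},{"x":-0.2,"y":0.31,"z":0.12,"roll":0.98},{"x":-0.18,"y":0.33,"z":0.12,"roll":0.98},{"x":-0.15,"y":0.34,"z":0.12,"roll":0.98},{"x":-0.13,"y":0.35,"z":0.12,"roll":0.98},{"x":-0.11,"y":0.36,"z":0.12,"roll":0.98},{"x":-0.08,"y":0.36,"z":0.12,"roll":0.98},{"x":-0.06,"y":0.37,"z":0.12,"roll":0.98},{"x":-0.03,"y":0.37,"z":0.12,"roll":0.98},{"x":-0.01,"y":0.37,"z":0.12,"roll":0.98},{"x":0.02,"y":0.37,"z":0.12,"roll":0.98},{"x":0.04,"y":0.37,"z":0.12,"roll":0.98}]
max 0.98
```

servo_tool([
  {"x":-0.22,"y":0.3,"z":0.12,"roll":0.98},
  {"x":-0.2,"y":0.31,"z":0.12,"roll":0.98},
  {"x":-0.18,"y":0.33,"z":0.12,"roll":0.98},
  {"x":-0.15,"y":0.34,"z":0.12,"roll":0.98},
  {"x":-0.13,"y":0.35,"z":0.12,"roll":0.98},
  {"x":-0.11,"y":0.36,"z":0.12,"roll":0.98},
  {"x":-0.08,"y":0.36,"z":0.12,"roll":0.98},
  {"x":-0.06,"y":0.37,"z":0.12,"roll":0.98},
  {"x":-0.03,"y":0.37,"z":0.12,"roll":0.98},
  {"x":-0.01,"y":0.37,"z":0.12,"roll":0.98},
  {"x":0.02,"y":0.37,"z":0.12,"roll":0.98},
  {"x":0.04,"y":0.37,"z":0.12,"roll":0.98},
  {"x":0,"y":0,"z":0.2,"roll":0},
  {"x":0,"y":0,"z":0.2,"roll":0},
  {"x":0,"y":0,"z":0,"roll":0},
  {"x":0,"y":0,"z":0,"roll":0},
])

```text
time_s: 39.05
eef_pos: [0.5466, -0.3215, 0.154]
ee_rot: [-3.135, 0.182, 0.001]
contact_force: [-1.3, -0.0, -4.3]
finger_gap: 0.071
grasp_force: 60.5
```

```bash
python3 - <<'E'
from h import *
s=telemetry.observe();p,y=pose(s);print(p,y,s['grasp_force'],s['contact_force'])
plan(p,y,[.5455,-.3218,.139],-96.7,4)
E
```

```text
[ 0.54655504 -0.32151913  0.15404969] -96.64677983189394 60.54519295692444 [-1.29393048 -0.02262456 -4.2566713 ]
[{"x":-0.01,"y":0.0,"z":0.13,"roll":0.0},{"x":-0.01,"y":0.0,"z":0.13,"roll":0.0},{"x":-0.01,"y":0.0,"z":0.13,"roll":0.0},{"x":-0.01,"y":0.0,"z":0.13,"roll":0.0}]
max 0.13
```

servo_tool([
  {"x":0,"y":0,"z":0.13,"roll":0},
  {"x":0,"y":0,"z":0.13,"roll":0},
  {"x":0,"y":0,"z":0.13,"roll":0},
  {"x":0,"y":0,"z":0.1,"roll":0},
  {"x":0,"y":0,"z":0,"roll":0},
  {"x":0,"y":0,"z":0,"roll":0},
])

```text
time_s: 39.65
eef_pos: [0.5465, -0.3228, 0.1399]
ee_rot: [3.136, -0.185, -0.0]
contact_force: [0.3, -0.1, -5.4]
finger_gap: 0.072
grasp_force: 60.5
```

servo_tool([
  {"x":0,"y":0,"z":0.04,"roll":0},
  {"x":0,"y":0,"z":0,"roll":0},
])

```text
time_s: 39.85
eef_pos: [0.5465, -0.3227, 0.1387]
ee_rot: [3.136, -0.185, 0.0]
contact_force: [-0.5, -1.0, -5.0]
finger_gap: 0.07
grasp_force: 60.5
```

servo_tool([
  {"x":0,"y":0,"z":0.04,"roll":0},
  {"x":0,"y":0,"z":0,"roll":0},
])

```text
time_s: 40.05
eef_pos: [0.5467, -0.323, 0.1384]
ee_rot: [3.136, -0.185, 0.001]
contact_force: [-0.6, 1.3, -0.7]
finger_gap: 0.069
grasp_force: 61.1
```

servo_tool([
  {"x":0,"y":0,"z":0.03,"roll":0},
  {"x":0,"y":0,"z":0,"roll":0},
])

```text
time_s: 40.25
eef_pos: [0.5467, -0.3232, 0.1383]
ee_rot: [3.136, -0.185, 0.002]
contact_force: [-2.1, 2.5, 4.7]
finger_gap: 0.072
grasp_force: 61.9
```

servo_tool([
  {"x":0,"y":0,"z":0,"roll":0},
  {"x":0,"y":0,"z":0,"roll":0},
], grip=-0.78)

```text
time_s: 40.45
eef_pos: [0.5471, -0.3227, 0.137]
ee_rot: [3.136, -0.184, 0.002]
contact_force: [-0.3, 1.2, 0.8]
finger_gap: 0.109
grasp_force: 0.6
```

servo_tool([
  {"x":0,"y":0,"z":0,"roll":0},
  {"x":0,"y":0,"z":0,"roll":0},
], grip=-0.66)

```text
time_s: 40.65
eef_pos: [0.5471, -0.3221, 0.1365]
ee_rot: [-3.135, 0.183, -0.001]
contact_force: [0.7, 2.4, 1.2]
finger_gap: 0.169
grasp_force: 0.6
```

servo_tool([
  {"x":0,"y":-0.03,"z":0,"roll":0},
  {"x":0,"y":-0.04,"z":0,"roll":0},
], grip=-0.52)

```text
time_s: 40.85
eef_pos: [0.5471, -0.3204, 0.1363]
ee_rot: [3.136, -0.184, 0.0]
contact_force: [1.0, 1.8, -0.4]
finger_gap: 0.24
grasp_force: 0.6
```

servo_tool([
  {"x":0,"y":-0.07,"z":0.01,"roll":0},
  {"x":0,"y":-0.07,"z":0.02,"roll":0},
  {"x":0,"y":-0.07,"z":0.02,"roll":0},
  {"x":0,"y":-0.07,"z":0.02,"roll":0},
  {"x":0,"y":-0.07,"z":0.03,"roll":0},
  {"x":0,"y":-0.07,"z":0.03,"roll":0},
  {"x":0,"y":-0.07,"z":0.03,"roll":0},
])

```text
time_s: 41.55
eef_pos: [0.5483, -0.3058, 0.1316]
ee_rot: [-3.136, 0.185, 0.001]
contact_force: [-0.4, 0.7, -1.3]
finger_gap: 0.244
grasp_force: 0.6
```

servo_tool([
  {"x":0,"y":-0.06,"z":0.04,"roll":0},
  {"x":0,"y":-0.06,"z":0.04,"roll":0},
  {"x":0,"y":-0.06,"z":0.04,"roll":0},
  {"x":0,"y":-0.06,"z":0.03,"roll":0},
  {"x":0,"y":-0.06,"z":0.02,"roll":0},
  {"x":0,"y":-0.06,"z":0.01,"roll":0},
])

```text
time_s: 42.15
eef_pos: [0.5498, -0.2963, 0.1268]
ee_rot: [3.134, -0.185, 0.001]
contact_force: [0.1, -0.7, 0.6]
finger_gap: 0.237
grasp_force: 0.0
```

servo_tool([
  {"x":0,"y":-0.06,"z":0,"roll":0},
  {"x":0,"y":0,"z":0,"roll":0},
])

```text
time_s: 42.35
eef_pos: [0.5501, -0.2937, 0.1266]
ee_rot: [3.135, -0.184, 0.001]
contact_force: [0.3, 0.4, 0.4]
finger_gap: 0.238
grasp_force: 0.0
```

```bash
python3 - <<'E'
from h import *
s=telemetry.observe();print(pose(s),s['grasp_force'])
binview('right')
E
```

```text
(array([ 0.55012519, -0.2936767 ,  0.12663143]), np.float64(-96.73117547949117)) 0.0
side p 0.93 top x,y range [[-0.035, -0.039], [-0.022, 0.036]] zmax 0.069 foot 387 [[-0.059, -0.038], [-0.028, 0.037]]
   upright lean deg 13.9
```

Set down and free. Retreat upward and check everything.

servo_tool([
  {"x":0,"y":0,"z":-0.5,"roll":0},
  {"x":0,"y":0,"z":-0.9,"roll":0},
  {"x":0,"y":0,"z":-0.9,"roll":0},
  {"x":0,"y":0,"z":-0.9,"roll":0},
  {"x":0,"y":-0.8,"z":0,"roll":0},
  {"x":0,"y":-0.9,"z":0,"roll":0},
  {"x":0,"y":-0.9,"z":0,"roll":0},
  {"x":0,"y":-0.9,"z":0,"roll":0},
  {"x":0,"y":-0.9,"z":0,"roll":0},
  {"x":0,"y":0,"z":0,"roll":0},
  {"x":0,"y":0,"z":0,"roll":0},
  {"x":0,"y":0,"z":0,"roll":0},
])

```text
time_s: 43.75
eef_pos: [0.5651, -0.1641, 0.2233]
ee_rot: [3.134, -0.188, 0.002]
contact_force: [0.2, -0.7, -0.4]
finger_gap: 0.241
grasp_force: 0.0
```

```bash
python3 - <<'E'
from h import *
binview('left'); binview('right')
i,d=get_image('side');save('s4',i)
E
```

```text
side p 0.91 top x,y range [[-0.027, -0.084], [-0.019, -0.009]] zmax 0.066 foot 224 [[-0.048, -0.084], [-0.019, -0.009]]
   upright lean deg 4.3
side p 0.63 top x,y range [[-0.03, 0.011], [-0.022, 0.086]] zmax 0.066 foot 200 [[-0.055, 0.009], [-0.022, 0.086]]
   upright lean deg 4.6
top p 0.97 top x,y range [[-0.029, -0.083], [-0.019, -0.009]] zmax 0.068 foot 243 [[-0.058, -0.084], [-0.019, -0.019]]
   upright lean deg 6.8
top p 0.57 top x,y range [[-0.031, 0.01], [-0.022, 0.086]] zmax 0.068 foot 273 [[-0.06, 0.01], [-0.022, 0.083]]
   upright lean deg 5.0
side p 0.85 top x,y range [[-0.035, -0.039], [-0.022, 0.036]] zmax 0.069 foot 392 [[-0.059, -0.038], [-0.028, 0.036]]
   upright lean deg 10.2
top p 0.71 top x,y range [[-0.032, -0.039], [-0.021, 0.036]] zmax 0.069 foot 241 [[-0.061, -0.038], [-0.022, 0.036]]
   upright lean deg 3.6
```

View pics/s4.png

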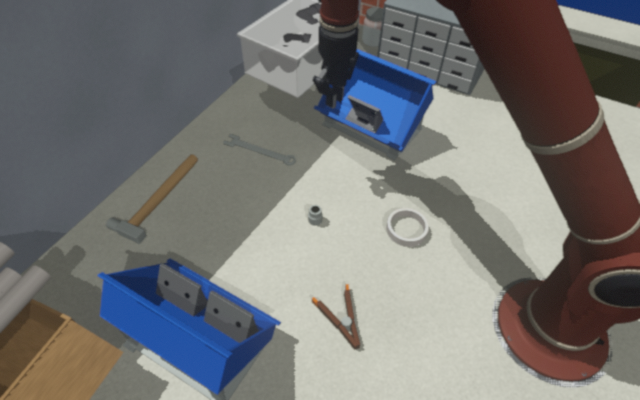

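The picture shows both left brackets standing in the left bin (180,290 and 230,315). The right one stands in the right bin (365,112), and the socket, wrench and clamp have not moved.

```bash
python3 -c "
from cell import workorder;print(workorder.job_done())"
```

```text
the job is handed in; nothing more can be done
None
```

All three brackets are sorted: both left-hand ones stand foot-flat in the left bin and the right-hand one in the right bin, the socket, wrench and clamp look unmoved in the last picture, and the job went in at about 44 s of the 72 s allowed; handing in returned no verdict.

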